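# Set out the colour display in a nail studio

### The job

Set out the colour display for the next client: stand every gel jar waiting in the sloped feeder upright in the middle of the tray pad of its own colour, and take the sample caddy off its hook and stand it upright in the middle of the grey felt mat. Set the five little slide switches so that they light exactly the tray places in use: the switches stand in the same order as the places on the tray, and the one for each place that holds a jar goes all the way to the green-striped side (on), the others all the way to the dark-striped side (off). Do not tip the caddy over or disturb the cream bottle, brush pot and buffing block.

Things in the scene. Friction and masses are not known exactly. Their poses are not given: they have to be found in the camera images.
- feeder: Sloped roller feeder, two lanes 84 mm apart (at its y = -42 and +42 mm), 154 mm wide, 200 long. Origin on the desk under the inner faces of the low grey front stops, midway. Lanes rise along its +x at 0.21 rad, surface 50 mm above the desk at the stops. Stops (18 mm) and side strips (14 mm) are square to the slope. Jars stand square to it (tops lean to its -x) and slide down to the stop.
- tray: Flat black display tray, fixed, 130 mm (x) by 370 mm (y), 4 mm thick, origin at the centre of its underside. Five colour pads lie on it in a row, in varying order: place 1 at its y = -140 mm (the robot's right), 2 at -70, 3 at 0, 4 at +70, 5 at +140 mm.
- switchbox: White switch box, fixed, 100 (x) x 124 (y) x 40 mm, origin at the centre of its underside. Five orange nubs slide along its x from -6 mm (off) to +6 mm (on), switch 1 at y = -40 mm (the robot's right), 2 at -20, 3 at 0, 4 at +20, 5 at +40; each 8 mm (x) by 9 mm (y), top 58 mm above the desk. Green stripe on its +x edge = ON side, dark stripe on its -x edge = OFF side.
- hook: Brass hook stand, fixed. Origin on the desk under the place where the caddy hangs. The flat arm (20 mm wide, top face 250 mm above the desk) runs along its x axis from the free end at x = -50 mm, where a lip rises 12 mm above the arm, to the square post at x = 78 to 92 mm. Foot plate at x = 15 to 125 mm.
- caddy: Clear open caddy with colour sticks, 80 (x) x 70 (y) x 40 mm, 0.16 kg; origin at the centre of its underside. A 6 mm brass bail rises at y = +-36 mm to a level bar along y at z = 97 mm, which hangs on the hook arm; above it a wooden grip block, 14 mm (x) by 30 mm (y), from z = 100 to 145 mm, to be pinched across x. It starts on the hook, its axes roughly along the hook's.
- mat: Grey felt mat, fixed, 130 mm (x) by 120 mm (y), 3 mm thick, origin at the centre of its underside.
- cream: Bystander: white cream bottle with brass cap, 52 mm wide, 140 mm tall, origin at its underside.
- brushpot: Bystander: blue ceramic pot, 72 mm wide, 90 mm tall, origin at its underside.
- buffer: Bystander: blue buffing block, 30 x 95 x 28 mm, origin at the centre of its underside.
- jar_red: Squat gel jar with red body and black lid bearing a red dot, 0.12 kg: 52 mm wide and 60 mm high in all (straight-sided, the lid is the upper 22 mm). Origin at the centre of its underside, z along its axis. May be absent.
- jar_yellow: Squat gel jar with yellow body and black lid bearing a yellow dot, 0.12 kg: 52 mm wide and 60 mm high in all (straight-sided, the lid is the upper 22 mm). Origin at the centre of its underside, z along its axis. May be absent.
- jar_green: Squat gel jar with green body and black lid bearing a green dot, 0.12 kg: 52 mm wide and 60 mm high in all (straight-sided, the lid is the upper 22 mm). Origin at the centre of its underside, z along its axis. May be absent.
- jar_blue: Squat gel jar with blue body and black lid bearing a blue dot, 0.12 kg: 52 mm wide and 60 mm high in all (straight-sided, the lid is the upper 22 mm). Origin at the centre of its underside, z along its axis. May be absent.
- pad_red: Flush red round pad on the tray, 62 mm wide, white centre dot; origin at its centre, level with the tray's top face (4 mm above the desk).
- pad_yellow: Flush yellow round pad on the tray, 62 mm wide, white centre dot; origin at its centre, level with the tray's top face (4 mm above the desk).
- pad_green: Flush green round pad on the tray, 62 mm wide, white centre dot; origin at its centre, level with the tray's top face (4 mm above the desk).
- pad_blue: Flush blue round pad on the tray, 62 mm wide, white centre dot; origin at its centre, level with the tray's top face (4 mm above the desk).
- pad_violet: Flush violet round pad on the tray, 62 mm wide, white centre dot; origin at its centre, level with the tray's top face (4 mm above the desk).
- sw_1 (a joint): Slider 1 of the switch box, for place 1 of the tray: 0 = OFF (towards the dark stripe), 0.012 m = ON (towards the green stripe, the switch box's +x). It stays where it is left (friction about 1.2 N), has hard stops at both ends, and may start anywhere between.
- sw_2 (a joint): Slider 2 of the switch box, for place 2 of the tray: 0 = OFF (towards the dark stripe), 0.012 m = ON (towards the green stripe, the switch box's +x). It stays where it is left (friction about 1.2 N), has hard stops at both ends, and may start anywhere between.
- sw_3 (a joint): Slider 3 of the switch box, for place 3 of the tray: 0 = OFF (towards the dark stripe), 0.012 m = ON (towards the green stripe, the switch box's +x). It stays where it is left (friction about 1.2 N), has hard stops at both ends, and may start anywhere between.
- sw_4 (a joint): Slider 4 of the switch box, for place 4 of the tray: 0 = OFF (towards the dark stripe), 0.012 m = ON (towards the green stripe, the switch box's +x). It stays where it is left (friction about 1.2 N), has hard stops at both ends, and may start anywhere between.
- sw_5 (a joint): Slider 5 of the switch box, for place 5 of the tray: 0 = OFF (towards the dark stripe), 0.012 m = ON (towards the green stripe, the switch box's +x). It stays where it is left (friction about 1.2 N), has hard stops at both ends, and may start anywhere between.

How it is judged:
By the outcome, as a careful person would: the job done as asked, in the order asked, and still so for the second after the job is handed in, with the robot touching nothing.
Of jar_green, jar_blue only 1 to 2 are there at a start; the rules pass over those that are not, and their reading is None.
At some moment in a run one of jar_red, jar_yellow, jar_green, jar_blue may be knocked a few centimetres aside while the robot is not near it.
It also fails if it takes over 210 s, if anything falls off the work surface, if the arm or the gripper's body presses on something with over 40 N, if the wrist force passes 120 N, or if a joint passes its speed limit or range.

### The arm

A 6-joint arm with a two-finger parallel gripper is mounted at the origin on the work surface. World frame = base frame: x ahead of the robot, y to its left, z up, the work surface at z = 0. Lengths are in m, angles in rad, forces in N, time in s.
With the tool pointing down it reaches from about 0.375 to 0.9 m from the base axis. Payload 3.1 kg.
Tool frame: the origin (TCP) lies midway between the tips of the shut fingers; the grasp point (between the pads) lies 19 mm behind it; x points along the fingers, z is the direction in which the jaws open and shut, and the axes are right-handed (so a half turn about x gives the same grasp; the last joint's range is limited). The gripper opens to 85 mm and grips with 20 to 120 N. Pads are 22 mm wide; open, the fingers measure 114 mm over their backs; the gripper's body (76 mm by 85 mm) begins 54 mm behind the grasp point. The pads swing forward as they close: fully open they stand 13 mm farther back than shut.
Start: joints at [-1.286, 0.527, 1.433, -0, 1.181, -0.178], TCP at [0.28, -0.559, 0.231] pointing down, gripper open.
Joint ranges: [-3.08, 3.08], [-0.75, 2.2], [0.22, 2.44], [-1.43, 4.57], [0, 2.65], [-2.85, 2.85]. Speed limits (rad/s): [2.79, 2.79, 3.14, 3.14, 3.14, 3.14].

### API

Orientations are given as a unit quaternion [x, y, z, w].
In Python, from station import status, snapshot, camera_params, ticket gives the robot as it stands.
- The arm moves only by the tool arm_command, never from a script. Its argument "series" is a list that holds one entry, the list of rows, each a list of 4 numbers: the shift along the tool's x, y, z in mm, then the turn about the tool's x in rad. A call has 1 to 10 rows; each row shifts and turns the commanded pose from where the row before left it, along the tool's axes as they then stand; what a row does not reach is not made up. A row lasts 1/10 s, in which the tool goes at most 50 mm and 8.59 degrees, less where a joint would pass 70% of its speed; a pose out of reach is approached as far as the arm can. A call is refused whole if a number of a shift passes 50 or a number of a turn 0.15, either way. A call with a gripper value outside its range is refused whole. "jaw" is the opening in per cent of the stroke, from 0 (shut) to 100 (fully open), set as the call begins (left out, the last holds). The fingers move at their own pace and stop on an object; "force" is the grip in N (left out, the last holds). Time passes only in rows, so rows that do not move let the fingers close. It gives the time, the measured TCP pose, the force and the opening at its end, in the units of the state.
- status.sense(): the state, without advancing time (a new reading comes with each control period).
- snapshot(name): name is "scene" or "top" or "wrist"; returns the picture (480x640x3 uint8, red, green, blue); there is no depth.
- camera_params(name): a dict with "fovy" (degrees; the focal length in pixels is half the picture's height over the tangent of half this angle, whatever the lens; pixels are square), "cx", "cy" (the principal point, pixels), "extrinsics" (4x4, takes a point from camera to world coordinates); the wrist camera has in their place "mount" (4x4, takes a point from camera to tool coordinates, whose origin is the TCP and whose axes are the tool frame's). Camera axes: x right, y down, z forward; pixel columns grow to the right and rows downward; lengths in m; the calibration is good to about 2 mm. A picture is of the moment at which its call begins: read the wrist's pose just before it. camera_params takes no time and is no camera call.
- ticket.sign_off(): hands the job in, once; it reports no verdict.
The state is a dict: "t": time; "q": joint angles; "qd": joint speeds; "tau": joint torques, N m; "tcp_pos": TCP position; "tool_rot": TCP orientation; "force": force on the tool from outside, world axes, zero at the start; "ft_torque": the same for the moment, N m; "finger_gap": opening from 0.0 (shut) to 1.0 (fully open).
Only numpy, scipy, OpenCV 4.12 (cv2) and the standard library are available. Lean on these libraries where they do the work, as an engineer would, in place of code of your own. Each camera call takes 0.05 s, during which the arm holds its last target. There are 200 camera calls.

## Working session

There is one attempt and no reset: what is moved stays moved. The work goes in short steps, Python scripts to look and compute and a tool call to move; the robot and the scene stay as the last step left them, time stands still between calls to the robot, and variables do not carry over. Pictures are saved under pics/ and viewed, about 12 in all and at most 16, crops included, and the job is handed in when it is done.

Besides the shell and the picture viewer there is one more tool, called after ">>>" in YAML: its name, and indented under it one key for each argument. arm_command: Moves the arm, as the interface text tells. Its arguments: {"type":"object","properties":{"series":{"type":"array"},"jaw":{"type":"number"},"force":{"type":"number"}},"required":["series"]}

```bash
mkdir -p pics; ls
python3 - <<'E'
from station import status, snapshot, camera_params
import cv2,numpy as np
s=status.sense();print({k:np.round(v,3).tolist() for k,v in s.items()})
for n in("scene","top","wrist"):
    cv2.imwrite(f"pics/{n}0.png",snapshot(n)[:,:,::-1]);print(n,{k:np.round(v,4).tolist() for k,v in camera_params(n).items() if not isinstance(v,str)}, camera_params(n).keys())
E
```

```text
pics
{'t': 0.0, 'q': [-1.285, 0.528, 1.434, -0.0, 1.181, -0.178], 'qd': [0.0, -0.001, -0.001, -0.001, -0.0, -0.001], 'tau': [0.001, -44.234, -17.803, -0.0, 0.008, -0.0], 'tcp_pos': [0.279, -0.558, 0.23], 'tool_rot': [0.372, 0.602, -0.371, 0.601], 'force': [0.297, 0.161, -0.865], 'ft_torque': [0.021, 0.046, 0.028], 'finger_gap': 0.998}
scene {'fovy': 46.0059, 'cx': 324.1802, 'cy': 238.163, 'extrinsics': [[0.6138, 0.5558, -0.5606, 1.3959], [0.7894, -0.443, 0.425, -0.5466], [-0.0122, -0.7034, -0.7107, 1.1003], [0.0, 0.0, 0.0, 1.0]]} dict_keys(['fovy', 'cx', 'cy', 'extrinsics'])
top {'fovy': 45.9985, 'cx': 321.7286, 'cy': 242.9981, 'extrinsics': [[0.0041, -0.9894, 0.1454, 0.443], [-0.9997, -0.0007, 0.023, 0.0297], [-0.0226, -0.1455, -0.9891, 1.3162], [0.0, 0.0, 0.0, 1.0]]} dict_keys(['fovy', 'cx', 'cy', 'extrinsics'])
wrist {'fovy': 62.2231, 'cx': 319.9597, 'cy': 240.3818, 'mount': [[0.0005, -0.2963, 0.9551, -0.1422], [0.001, -0.9551, -0.2963, 0.0775], [1.0, 0.0011, -0.0001, 0.0006], [0.0, 0.0, 0.0, 1.0]]} dict_keys(['fovy', 'cx', 'cy', 'mount'])
```

View pics/top0.png

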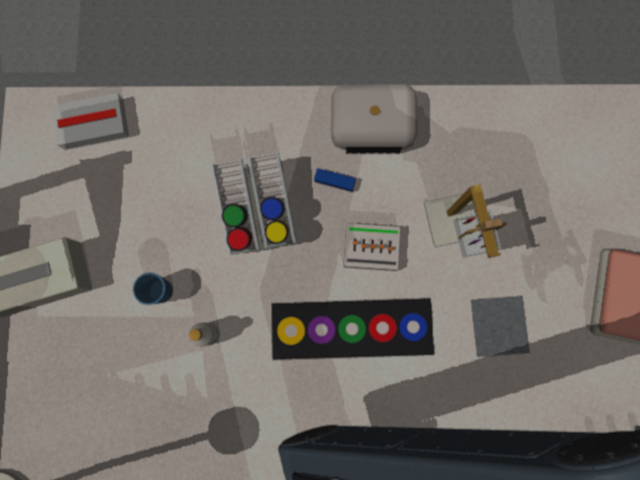

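View pics/scene0.png

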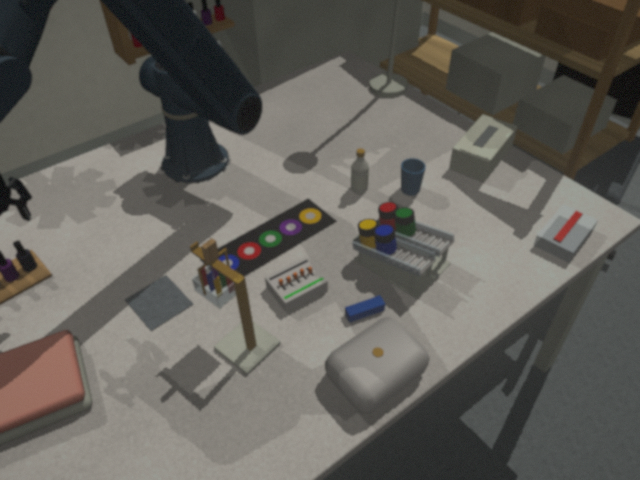

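```bash
cat > h.py <<'E'
import numpy as np,cv2
from station import status, snapshot, camera_params
from scipy.spatial.transform import Rotation as R
def cam(n,s=None):
    p=camera_params(n); f=240/np.tan(np.radians(p["fovy"]/2))
    if n=="wrist":
        s=s or status.sense(); T=np.eye(4);T[:3,:3]=R.from_quat(s["tool_rot"]).as_matrix();T[:3,3]=s["tcp_pos"];E=T@np.array(p["mount"])
    else: E=np.array(p["extrinsics"])
    return f,p["cx"],p["cy"],E
def w(c,u,v,z):
    f,cx,cy,E=c; d=E[:3,:3]@[(u-cx)/f,(v-cy)/f,1]; return E[:3,3]+d*(z-E[2,3])/d[2]
def proj(c,P):
    f,cx,cy,E=c; q=E[:3,:3].T@(np.array(P)-E[:3,3]); return np.array([cx+f*q[0]/q[2],cy+f*q[1]/q[2]])
def tri(c1,p1,c2,p2):
    A=[];b=[]
    for (f,cx,cy,E),(u,v) in((c1,p1),(c2,p2)):
        d=E[:3,:3]@[(u-cx)/f,(v-cy)/f,1];d/=np.linalg.norm(d);M=np.eye(3)-np.outer(d,d);A.append(M);b.append(M@E[:3,3])
    return np.linalg.lstsq(np.vstack(A),np.hstack(b),rcond=None)[0]
def T(s): # tool rotation matrix and tcp
    return R.from_quat(s["tool_rot"]).as_matrix(),np.array(s["tcp_pos"])
def hsv(img): return cv2.cvtColor(img,cv2.COLOR_RGB2HSV)
def blobs(img,lo,hi,amin=15,roi=None):
    m=cv2.inRange(hsv(img),np.array(lo),np.array(hi))
    if roi: k=np.zeros_like(m);k[roi[1]:roi[3],roi[0]:roi[2]]=1;m=m*k
    n,l,st,ce=cv2.connectedComponentsWithStats(m)
    return [(ce[i].round(1).tolist(),st[i].tolist()) for i in range(1,n) if st[i][4]>=amin]
E
python3 - <<'E'
from h import *
im=cv2.imread("pics/top0.png")
a=cv2.resize(im[140:370,200:360],None,fx=2.6,fy=2.6,interpolation=2)
b=cv2.resize(im[140:370,330:560],None,fx=2.6,fy=2.6,interpolation=2)
cv2.imwrite("pics/c1.png",cv2.resize(im[150:270,200:360],None,fx=5,fy=5,interpolation=2));cv2.imwrite("pics/c2.png",cv2.resize(im[175:365,330:560],None,fx=3.15,fy=3.15,interpolation=2))
c=cam("top");rgb=im[:,:,::-1].copy()
for n,lo,hi in(("red",(0,120,60),(6,255,255)),("red2",(172,120,60),(180,255,255)),("yel",(20,120,60),(32,255,255)),("grn",(45,80,40),(80,255,255)),("blu",(108,120,40),(122,255,255)),("vio",(130,80,40),(160,255,255))):
    for ce,st in blobs(rgb,lo,hi,20,(130,130,560,370)): print(n,ce,st,"z4",w(c,*ce,.004).round(3),"z94",w(c,*ce,.11).round(3))
g=lambda u,v,z:print((u,v),w(c,u,v,z).round(3))
for p in((273,306),(432,298),(434,352),(274,358)):g(*p,.004)
for p in((472,298),(522,296),(529,353),(478,356)):g(*p,.003)
E
```

```text
red [384.0, 325.3] [375, 321, 15, 13, 29] z4 [ 0.445 -0.083  0.004] z94 [ 0.445 -0.074  0.11 ]
red2 [237.7, 239.0] [228, 229, 21, 21, 337] z4 [0.645 0.258 0.004] z94 [0.629 0.24  0.11 ]
red2 [382.1, 327.7] [368, 314, 29, 29, 479] z4 [ 0.44  -0.079  0.004] z94 [ 0.44 -0.07  0.11]
yel [475.2, 190.1] [469, 185, 12, 14, 88] z4 [ 0.763 -0.302  0.004] z94 [ 0.737 -0.275  0.11 ]
yel [275.9, 231.7] [266, 221, 21, 22, 355] z4 [0.663 0.168 0.004] z94 [0.645 0.157 0.11 ]
yel [290.5, 330.4] [277, 316, 28, 30, 545] z4 [0.433 0.131 0.004] z94 [0.434 0.123 0.11 ]
grn [233.0, 215.3] [223, 205, 21, 21, 349] z4 [0.702 0.271 0.004] z94 [0.681 0.252 0.11 ]
grn [372.9, 230.0] [349, 227, 49, 7, 159] z4 [ 0.667 -0.06   0.004] z94 [ 0.649 -0.053  0.11 ]
grn [351.5, 328.6] [338, 314, 28, 30, 530] z4 [ 0.438 -0.009  0.004] z94 [ 0.438 -0.006  0.11 ]
blu [334.7, 179.3] [315, 169, 40, 22, 503] z4 [0.79  0.03  0.004] z94 [0.762 0.03  0.11 ]
blu [271.4, 208.0] [261, 198, 21, 21, 348] z4 [0.72  0.18  0.004] z94 [0.697 0.168 0.11 ]
blu [412.8, 326.6] [399, 312, 29, 30, 526] z4 [ 0.443 -0.149  0.004] z94 [ 0.443 -0.135  0.11 ]
vio [321.2, 329.4] [307, 315, 29, 30, 541] z4 [0.436 0.061 0.004] z94 [0.436 0.058 0.11 ]
(273, 306) [0.489 0.172 0.004]
(432, 298) [ 0.508 -0.194  0.004]
(434, 352) [ 0.386 -0.196  0.004]
(274, 358) [0.371 0.168 0.004]
(472, 298) [ 0.508 -0.286  0.003]
(522, 296) [ 0.513 -0.401  0.003]
(529, 353) [ 0.385 -0.41   0.003]
(478, 356) [ 0.377 -0.295  0.003]
```

View pics/c2.png

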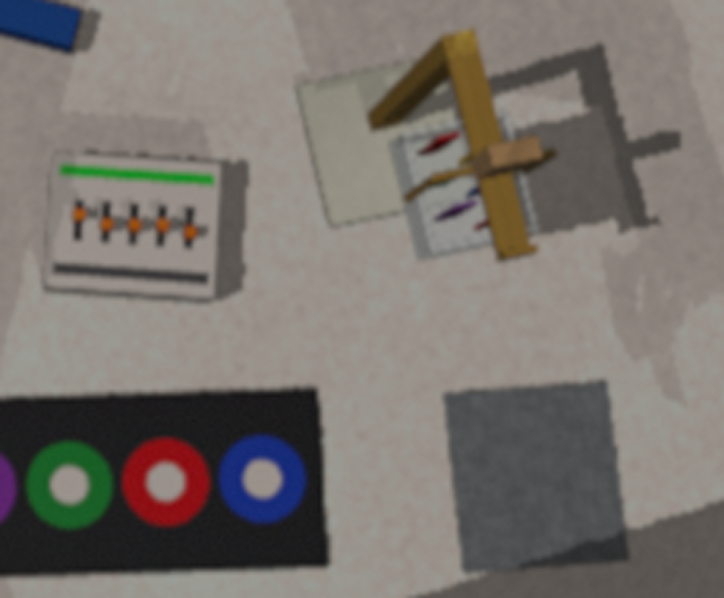

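View pics/c1.png

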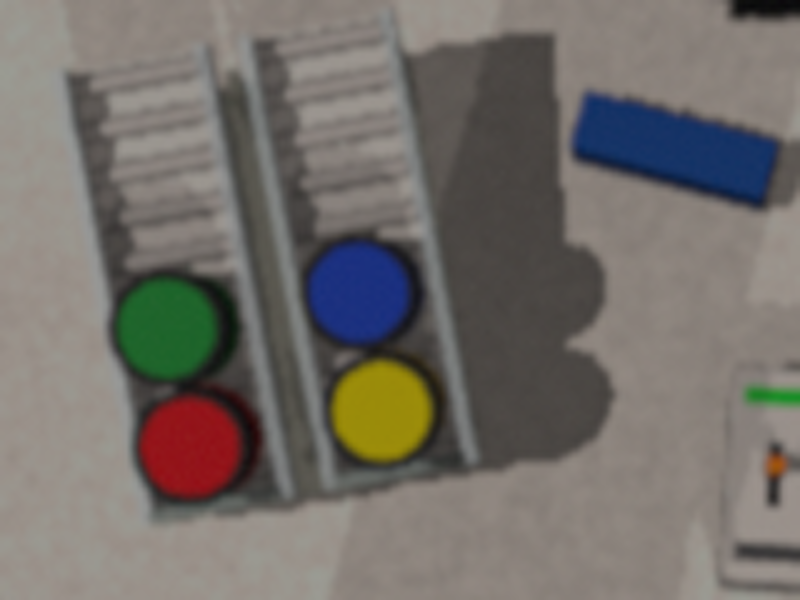

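Run:
```python
from h import *
s=status.sense();M,p=T(s);print(M.round(3).tolist())
c=cam("top")
r=w(c,237.7,239,.114);g=w(c,233,215.3,.125);y=w(c,275.9,231.7,.114);b=w(c,271.4,208,.125)
print(*[a.round(4) for a in(r,g,y,b)])
for d in(g-r,b-y):print(np.hypot(*d[:2]),np.arctan2(d[1],d[0]))
d=r-y;print(np.hypot(*d[:2]),np.arctan2(-d[0],d[1]))
P={n:w(c,*uv,.004) for n,uv in dict(blue=(412.8,326.6),red=(382.2,327.5),green=(351.5,328.6),yellow=(290.5,330.4)).items()};print(P)
d=P['yellow']-P['blue'];print(np.hypot(*d[:2]),np.arctan2(-d[0],d[1]))
```

```text
[[-0.0, 0.894, 0.447], [0.002, 0.447, -0.894], [-1.0, 0.0, -0.002]]
[0.6284 0.2392 0.114 ] [0.6783 0.2488 0.125 ] [0.6444 0.1568 0.114 ] [0.6943 0.1662 0.125 ]
0.05083971833256329 0.18940283841970745
0.05077677826822498 0.1856611909722884
0.08394246679005314 0.19179912449692904
{'blue': array([ 0.44277924, -0.14898244,  0.004     ]), 'red': array([ 0.44045433, -0.07909314,  0.004     ]), 'green': array([ 0.43767054, -0.00883596,  0.004     ]), 'yellow': array([0.43299912, 0.13116405, 0.004     ])}
0.2803171532720784 0.03489654343028762
```

```bash
cat > plan.py <<'E'
import sys; from h import *
def rows(wps,vmax=38,tmax=.145):
    s=status.sense();M,p=T(s);yaw=np.arctan2(M[1,2],M[0,2]);p=p*1000;out=[]
    print("at",p.round(1),round(yaw,3),"q6",round(s["q"][5],2),"gap",round(s["finger_gap"],3),"t",round(s["t"],1))
    for x,y,z,a,*v in wps:
        t=np.array([x,y,z]);dy=-(a-yaw)
        n=max(1,int(np.ceil(max(np.linalg.norm(t-p)/(v[0] if v else vmax),abs(dy)/tmax))))
        for i in range(n):
            st=(t-p)/(n-i);Y=np.array([-np.sin(yaw),np.cos(yaw),0])  # tool z=(c,s,0), x=down, y=z cross x
            Z=np.array([np.cos(yaw),np.sin(yaw),0]);Yt=np.cross(Z,[0,0,-1]);tr=round(-(a-yaw)/(n-i),3)
            r=[round(-st[2],1),round(st@Yt,1),round(st@Z,1),tr]
            p=p+Yt*r[1]+Z*r[2]-np.array([0,0,1])*r[0];yaw-=tr;out.append(r)
        out.append("|")
    print(str(out).replace(" ",""),len([o for o in out if o!="|"]))
if __name__=="__main__": rows([list(map(float,a.split(","))) for a in sys.argv[1:]])
E
python3 plan.py 683,250,230,-1.381
```

```text
at [ 279.4 -558.4  230.5] -1.107 q6 -0.18 gap 1.001 t 0.1
[[np.float64(0.0),np.float64(30.1),np.float64(-22.6),np.float64(0.011)],[np.float64(0.0),np.float64(29.9),np.float64(-22.9),np.float64(0.011)],[np.float64(0.0),np.float64(29.6),np.float64(-23.3),np.float64(0.011)],[np.float64(0.0),np.float64(29.3),np.float64(-23.6),np.float64(0.011)],[np.float64(0.0),np.float64(29.1),np.float64(-23.9),np.float64(0.011)],[np.float64(0.0),np.float64(28.8),np.float64(-24.2),np.float64(0.012)],[np.float64(0.0),np.float64(28.5),np.float64(-24.6),np.float64(0.011)],[np.float64(0.0),np.float64(28.3),np.float64(-24.9),np.float64(0.012)],[np.float64(0.0),np.float64(28.0),np.float64(-25.2),np.float64(0.011)],[np.float64(0.0),np.float64(27.7),np.float64(-25.5),np.float64(0.012)],[np.float64(0.0),np.float64(27.4),np.float64(-25.9),np.float64(0.011)],[np.float64(0.0),np.float64(27.1),np.float64(-26.2),np.float64(0.012)],[np.float64(0.0),np.float64(26.8),np.float64(-26.5),np.float64(0.011)],[np.float64(0.0),np.float64(26.5),np.float64(-26.8),np.float64(0.012)],[np.float64(0.1),np.float64(26.1),np.float64(-27.1),np.float64(0.011)],[np.float64(0.0),np.float64(25.8),np.float64(-27.4),np.float64(0.012)],[np.float64(0.1),np.float64(25.5),np.float64(-27.7),np.float64(0.011)],[np.float64(0.0),np.float64(25.2),np.float64(-27.9),np.float64(0.012)],[np.float64(0.1),np.float64(24.9),np.float64(-28.2),np.float64(0.011)],[np.float64(0.0),np.float64(24.5),np.float64(-28.5),np.float64(0.012)],[np.float64(0.1),np.float64(24.2),np.float64(-28.8),np.float64(0.011)],[np.float64(0.0),np.float64(23.9),np.float64(-29.1),np.float64(0.012)],[np.float64(0.1),np.float64(23.5),np.float64(-29.4),np.float64(0.011)],[np.float64(0.0),np.float64(23.3),np.float64(-29.6),np.float64(0.012)],'|'] 24
```

```bash
sed -i 's/vmax=38/vmax=48/; s/r=\[round(-st\[2\],1),round(st@Yt,1),round(st@Z,1),tr\]/r=[float(k) for k in (round(-st[2]),round(st@Yt),round(st@Z),tr)]/' plan.py; sed -i 's/print(str(out).replace(" ",""),/print(str(out).replace(" ","").replace(".0,",","),/' plan.py; python3 plan.py 683,250,230,-1.381
```

```text
at [ 279.4 -558.4  230.5] -1.107 q6 -0.18 gap 1.001 t 0.1
[[0,38,-29,0.014],[0,38,-29,0.014],[0,37,-30,0.014],[0,37,-30,0.014],[0,36,-31,0.015],[0,36,-31,0.014],[0,35,-32,0.015],[0,35,-32,0.014],[0,35,-33,0.015],[0,34,-33,0.014],[0,34,-34,0.015],[0,33,-34,0.014],[0,33,-34,0.015],[0,32,-35,0.014],[0,31,-35,0.015],[0,31,-36,0.014],[0,31,-37,0.015],[0,30,-37,0.014],[1,29,-37,0.015],'|'] 19
```

>>> arm_command:
  series:
    - [[0, 38, -29, 0.014], [0, 38, -29, 0.014], [0, 37, -30, 0.014], [0, 37, -30, 0.014], [0, 36, -31, 0.015], [0, 36, -31, 0.014], [0, 35, -32, 0.015], [0, 35, -32, 0.014], [0, 35, -33, 0.015], [0, 34, -33, 0.014]]
  jaw: 78
  force: 40

```text
t: 1.15
tcp_pos: [0.492, -0.1306, 0.2313]
tool_rot: [0.414, 0.573, -0.414, 0.573]
force: [0.7, -0.5, 0.5]
finger_gap: 0.78
```

>>> arm_command:
  series:
    - [[0, 34, -34, 0.015], [0, 33, -34, 0.014], [0, 33, -34, 0.015], [0, 32, -35, 0.014], [0, 31, -35, 0.015], [0, 31, -36, 0.014], [0, 31, -37, 0.015], [0, 30, -37, 0.014], [0, 29, -37, 0.015], [0, 0, 0, 0]]

```text
t: 2.15
tcp_pos: [0.6844, 0.2555, 0.2301]
tool_rot: [0.45, 0.546, -0.448, 0.546]
force: [-0.9, 0.2, -0.7]
finger_gap: 0.779
```

```bash
python3 - <<'E'
from h import *
s=status.sense();im=snapshot("wrist");c=cam("wrist",s);cv2.imwrite("pics/w1.png",im[:,:,::-1])
print(np.round(s["tcp_pos"],4))
for n,lo,hi in(("red",(172,120,40),(180,255,255)),("yel",(20,120,40),(32,255,255)),("grn",(45,80,30),(80,255,255)),("blu",(108,120,30),(122,255,255))):
    for ce,st in blobs(im,lo,hi,400): print(n,ce,st,w(c,*ce,.114).round(4),w(c,*ce,.125).round(4))
E
python3 plan.py 684,250,130,-1.381 684,250,85,-1.381
```

```text
[0.6844 0.2555 0.2301]
yel [406.6, 269.0] [395, 247, 29, 52, 726] [0.6735 0.1922 0.114 ] [0.6772 0.1955 0.125 ]
yel [451.3, 305.7] [419, 289, 56, 41, 1349] [0.6526 0.1536 0.114 ] [0.6572 0.1585 0.125 ]
yel [389.0, 427.3] [358, 412, 55, 37, 1032] [0.5404 0.1712 0.114 ] [0.5498 0.1754 0.125 ]
grn [326.2, 196.8] [292, 181, 70, 44, 1248] [0.7124 0.2571 0.114 ] [0.7144 0.2577 0.125 ]
grn [328.0, 248.6] [296, 221, 65, 56, 2870] [0.6774 0.2487 0.114 ] [0.681  0.2496 0.125 ]
grn [617.1, 291.1] [594, 282, 46, 20, 414] [0.6865 0.0422 0.114 ] [0.6896 0.0519 0.125 ]
grn [500.3, 462.9] [484, 447, 38, 26, 511] [0.5238 0.073  0.114 ] [0.5338 0.0813 0.125 ]
blu [591.9, 138.7] [535, 100, 105, 82, 4652] [0.7813 0.1005 0.114 ] [0.7804 0.1077 0.125 ]
blu [428.9, 201.7] [402, 182, 73, 60, 1529] [0.7224 0.19   0.114 ] [0.724  0.1934 0.125 ]
blu [456.3, 249.4] [424, 222, 66, 56, 2860] [0.6941 0.1625 0.114 ] [0.6969 0.1671 0.125 ]
at [683.2 252.5 230. ] -1.377 q6 1.58 gap 0.782 t 2.2
[[33,0,1,0.001],[33,0,1,0.002],[34,0,1,0.001],'|',[45,0,0,0.0],'|'] 4
```

View pics/w1.png

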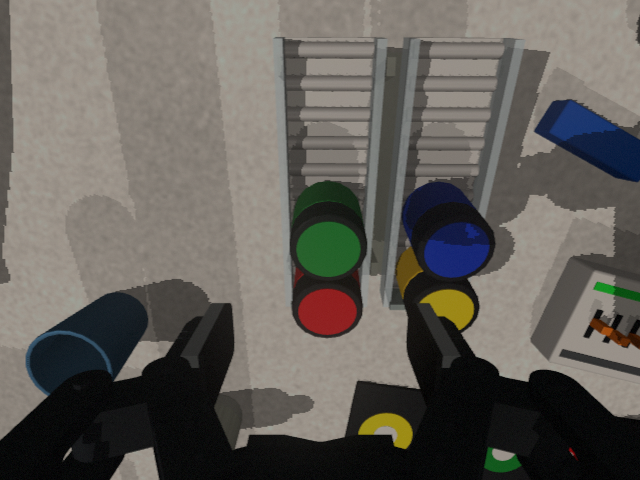

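>>> arm_command:
  series:
    - [[33, 0, 1, 0.002], [33, 0, 1, 0.002], [34, 0, 0, 0], [20, 0, 0, 0], [15, 0, 0, 0], [10, 0, 0, 0], [0, 0, 0, 0], [0, 0, 0, 0]]

```text
t: 3.0
tcp_pos: [0.6842, 0.2474, 0.0873]
tool_rot: [0.452, 0.544, -0.451, 0.545]
force: [0.8, 0.2, 0.7]
finger_gap: 0.779
```

>>> arm_command:
  series:
    - [[0, 0, 0, 0], [0, 0, 0, 0], [0, 0, 0, 0], [0, 0, 0, 0], [0, 0, 0, 0]]
  jaw: 40

```text
t: 3.5
tcp_pos: [0.6847, 0.2479, 0.0883]
tool_rot: [0.452, 0.544, -0.451, 0.545]
force: [0.3, -0.9, 6.4]
finger_gap: 0.595
```

>>> arm_command:
  series:
    - [[-10, 0, 0, 0], [-20, 0, 0, 0], [-30, 0, 0, 0], [-30, 0, 0, 0], [-10, 0, 0, 0], [0, 0, 0, 0]]

```text
t: 4.1
tcp_pos: [0.6843, 0.2479, 0.1883]
tool_rot: [0.452, 0.543, -0.451, 0.545]
force: [-0.7, 0.6, -0.9]
finger_gap: 0.598
```

```bash
python3 - <<'E'
from h import *
cv2.imwrite("pics/w2.png",snapshot("wrist")[:,:,::-1])
E
python3 plan.py 438,-9,150,.035 438,-9,60,.035
```

```text
at [683.1 247.6 186.3] -1.385 q6 1.58 gap 0.6 t 4.2
[[4,-29,21,-0.142],[4,-31,16,-0.142],[4,-34,12,-0.142],[3,-35,7,-0.142],[4,-35,2,-0.142],[3,-35,-3,-0.142],[4,-35,-8,-0.142],[3,-33,-13,-0.142],[4,-31,-18,-0.142],[3,-28,-21,-0.142],'|',[45,0,0,0.0],[45,0,0,0.0],'|'] 12
```

View pics/w2.png

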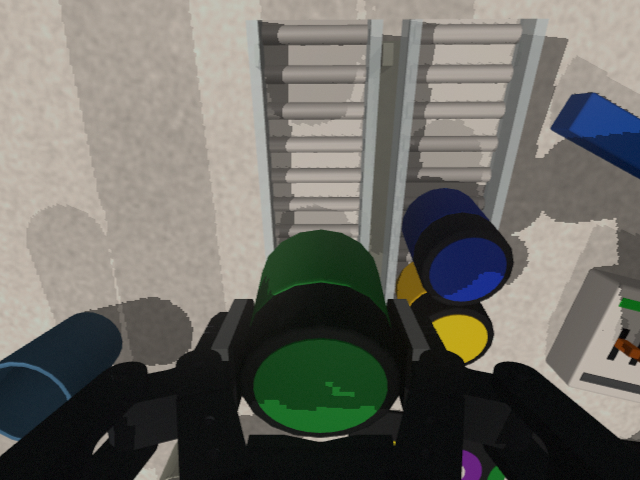

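>>> arm_command:
  series:
    - [[4, -29, 21, -0.142], [4, -31, 16, -0.142], [4, -34, 12, -0.142], [3, -35, 7, -0.142], [4, -35, 2, -0.142], [3, -35, -3, -0.142], [4, -35, -8, -0.142], [3, -33, -13, -0.142], [4, -31, -18, -0.142], [3, -28, -21, -0.142]]

```text
t: 5.15
tcp_pos: [0.4357, -0.0094, 0.1487]
tool_rot: [-0.014, 0.708, 0.015, 0.705]
force: [0.3, 0.2, -0.9]
finger_gap: 0.596
```

```bash
python3 plan.py 438,-16,60,.035 438,-16,33,.035,15
```

```text
at [435.7  -9.4 148.7] 0.041 q6 -0.32 gap 0.596 t 5.2
[[44,-3,1,0.003],[45,-4,1,0.003],'|',[13,0,0,0.0],[14,0,0,0.0],'|'] 4
```

>>> arm_command:
  series:
    - [[40, -2, 1, 0.003], [40, -2, 1, 0.003], [8, 0, 0, 0], [0, 0, 0, 0], [0, 0, 0, 0]]

```text
t: 5.65
tcp_pos: [0.4408, -0.0128, 0.0626]
tool_rot: [-0.01, 0.707, 0.01, 0.707]
force: [0.4, 0.4, -1.7]
finger_gap: 0.597
```

```bash
python3 - <<'E'
from h import *
s=status.sense();cv2.imwrite("pics/w3.png",snapshot("wrist")[:,:,::-1])
c=cam("wrist",s);print(proj(c,[.4377,-.0088,.004]))
E
python3 plan.py 438,-16,33,.035,15
```

```text
[310.77170844 257.4743774 ]
at [441.3 -12.9  63.2] 0.03 q6 -0.31 gap 0.603 t 5.7
[[10,-1,-1,-0.002],[10,-1,-1,-0.002],[10,-1,-1,-0.001],'|'] 3
```

View pics/w3.png

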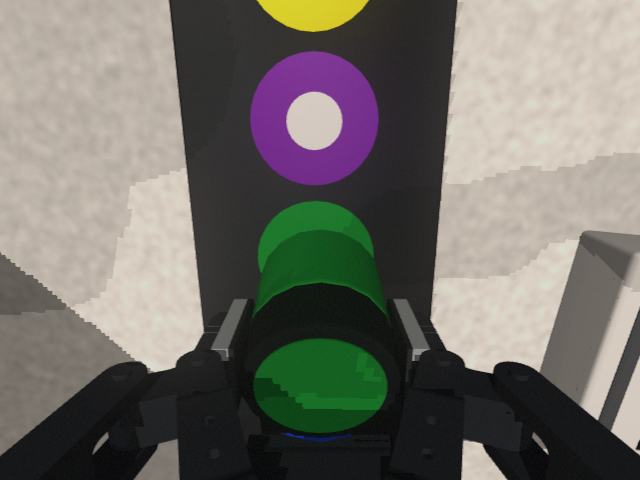

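>>> arm_command:
  series:
    - [[10, -1, -1, -0.002], [10, -1, -1, -0.002], [8, -1, 0, 0], [4, 0, 0, 0], [0, 0, 0, 0]]

```text
t: 6.2
tcp_pos: [0.4386, -0.016, 0.0307]
tool_rot: [-0.012, 0.707, 0.012, 0.707]
force: [-0.9, 1.0, 9.4]
finger_gap: 0.597
```

>>> arm_command:
  series:
    - [[2, 0, 0, 0], [2, 0, 0, 0], [0, 0, 0, 0]]

```text
t: 6.5
tcp_pos: [0.4385, -0.015, 0.0293]
tool_rot: [-0.011, 0.706, 0.012, 0.708]
force: [-1.9, 8.5, 38.4]
finger_gap: 0.598
```

>>> arm_command:
  series:
    - [[-4, 0, 0, 0], [0, 0, 0, 0]]

```text
t: 6.7
tcp_pos: [0.4393, -0.0162, 0.0308]
tool_rot: [-0.012, 0.706, 0.012, 0.708]
force: [0.8, 0.1, -0.9]
finger_gap: 0.596
```

>>> arm_command:
  series:
    - [[0, 0, 0, 0], [0, 0, 0, 0], [0, 0, 0, 0], [0, 0, 0, 0], [-20, 0, 0, 0], [-40, 0, 0, 0], [-40, 0, 0, 0], [0, 0, 0, 0]]
  jaw: 78

```text
t: 7.5
tcp_pos: [0.4417, -0.0169, 0.134]
tool_rot: [-0.013, 0.704, 0.011, 0.71]
force: [-0.0, 0.1, -0.2]
finger_gap: 0.779
```

```bash
cat > chk.py <<'E'
from h import *
import sys
s=status.sense();im=snapshot("wrist");c=cam("wrist",s)
cv2.imwrite(f"pics/{sys.argv[1]}.png",im[:,:,::-1]);ti=snapshot("top");ct=cam("top");cv2.imwrite(f"pics/{sys.argv[1]}t.png",ti[:,:,::-1])
print("tcp",np.round(s["tcp_pos"],4),"t",s["t"])
for n,lo,hi in(("red",(170,110,40),(180,255,255)),("yel",(20,120,40),(32,255,255)),("grn",(45,80,30),(80,255,255)),("blu",(108,120,30),(122,255,255))):
    print(n,"wrist",[(ce,st[2:],w(c,*ce,.064)[:2].round(4).tolist()) for ce,st in blobs(im,lo,hi,900)],"\n  top",[(ce,st[2:],"z64",w(ct,*ce,.064)[:2].round(4).tolist(),"z114",w(ct,*ce,.114)[:2].round(4).tolist()) for ce,st in blobs(ti,lo,hi,100,(150,140,440,365))])
E
python3 chk.py w4; python3 plan.py 700,168,190,-1.381 700,168,86,-1.381
```

```text
tcp [ 0.4417 -0.0169  0.134 ] t 7.5
red wrist [] 
  top [([238.1, 238.9], [21, 21, 340], 'z64', [0.6363, 0.247], 'z114', [0.6286, 0.2383])]
yel wrist [([312.2, 21.3], [103, 48, 3185], [0.4365, 0.1023])] 
  top [([276.0, 231.6], [21, 22, 362], 'z64', [0.653, 0.1619], 'z114', [0.6446, 0.1566]), ([290.7, 330.4], [29, 30, 550], 'z64', [0.4335, 0.1261], 'z114', [0.4338, 0.1222])]
grn wrist [([312.5, 192.7], [89, 55, 1877], [0.439, 0.0199]), ([314.6, 243.5], [77, 72, 4342], [0.441, -0.0088])] 
  top [([373.2, 230.1], [49, 7, 160], 'z64', [0.6565, -0.0565], 'z114', [0.6479, -0.053])]
blu wrist [([315.0, 384.2], [77, 66, 3221], [0.4441, -0.1018])] 
  top [([334.7, 179.3], [40, 22, 504], 'z64', [0.7737, 0.0299], 'z114', [0.7605, 0.0299]), ([271.4, 208.1], [21, 21, 346], 'z64', [0.7069, 0.1732], 'z114', [0.6964, 0.1674]), ([416.6, 326.9], [23, 28, 361], 'z64', [0.4422, -0.1491], 'z114', [0.4422, -0.1419])]
at [439.2 -16.3 130.9] 0.033 q6 -0.33 gap 0.783 t 7.6
[[-6,18,27,0.141],[-6,21,24,0.141],[-6,24,21,0.142],[-6,27,17,0.141],[-6,29,13,0.142],[-6,31,9,0.141],[-6,31,4,0.142],[-6,32,0,0.141],[-6,32,-4,0.142],[-5,30,-9,0.141],'|',[35,0,0,0.0],[34,0,0,0.0],[35,0,0,0.0],'|'] 13
```

>>> arm_command:
  series:
    - [[-10, 18, 27, 0.141], [-10, 21, 24, 0.141], [-10, 24, 21, 0.142], [-10, 27, 17, 0.141], [-6, 29, 13, 0.142], [-6, 31, 9, 0.141], [-6, 31, 4, 0.142], [-6, 32, 0, 0.141], [-6, 32, -4, 0.142], [-5, 30, -9, 0.141]]

```text
t: 8.6
tcp_pos: [0.6995, 0.1684, 0.2022]
tool_rot: [0.451, 0.545, -0.453, 0.543]
force: [0.3, -1.3, -0.2]
finger_gap: 0.781
```

>>> arm_command:
  series:
    - [[0, 0, 0, 0], [0, 0, 0, 0], [0, 0, 0, 0]]

```text
t: 8.9
tcp_pos: [0.6977, 0.1671, 0.2029]
tool_rot: [0.449, 0.546, -0.452, 0.544]
force: [-0.1, -1.3, -0.3]
finger_gap: 0.78
```

```bash
python3 plan.py 699,167,88,-1.381,35
```

```text
at [697.7 167.1 202.9] -1.38 q6 1.46 gap 0.78 t 8.9
[[29,0,0,0.0],[29,0,0,0.0],[28,1,0,0.0],[29,0,0,0.001],'|'] 4
```

>>> arm_command:
  series:
    - [[29, 0, 0, 0], [29, 0, 0, 0], [28, 1, 0, 0], [20, 0, 0, 0], [9, 0, 0, 0], [0, 0, 0, 0]]

```text
t: 9.5
tcp_pos: [0.6987, 0.1671, 0.0885]
tool_rot: [0.449, 0.546, -0.452, 0.544]
force: [-0.9, 0.5, 0.0]
finger_gap: 0.778
```

>>> arm_command:
  series:
    - [[0, 0, 0, 0], [0, 0, 0, 0], [0, 0, 0, 0], [0, 0, 0, 0], [0, 0, 0, 0]]
  jaw: 40

```text
t: 10.0
tcp_pos: [0.7011, 0.168, 0.0916]
tool_rot: [0.451, 0.545, -0.45, 0.546]
force: [-0.8, -0.4, 4.5]
finger_gap: 0.601
```

>>> arm_command:
  series:
    - [[-10, 0, 0, 0], [-20, 0, 0, 0], [-30, 0, 0, 0], [-30, 0, 0, 0], [-10, 0, 0, 0], [0, 0, 0, 0]]

```text
t: 10.6
tcp_pos: [0.7015, 0.1682, 0.1925]
tool_rot: [0.451, 0.544, -0.449, 0.546]
force: [0.2, 0.4, -2.2]
finger_gap: 0.6
```

```bash
python3 plan.py 442,-156,130,.035 442,-156,62,.035
```

```text
at [701.5 168.2 192.5] -1.381 q6 1.46 gap 0.6 t 10.6
[[6,-32,27,-0.142],[6,-35,22,-0.142],[6,-38,17,-0.141],[6,-40,12,-0.142],[6,-41,6,-0.141],[7,-41,0,-0.142],[6,-41,-6,-0.141],[7,-40,-12,-0.142],[6,-38,-17,-0.141],[7,-35,-23,-0.142],'|',[34,0,0,0.0],[34,0,0,0.0],'|'] 12
```

>>> arm_command:
  series:
    - [[6, -32, 27, -0.142], [6, -35, 22, -0.142], [6, -38, 17, -0.141], [6, -40, 12, -0.142], [6, -41, 6, -0.141], [7, -41, 0, -0.142], [6, -41, -6, -0.141], [7, -40, -12, -0.142], [6, -38, -17, -0.141], [7, -35, -23, -0.142]]

```text
t: 11.6
tcp_pos: [0.4404, -0.1542, 0.1264]
tool_rot: [-0.01, 0.708, 0.011, 0.706]
force: [-0.0, -0.9, -1.6]
finger_gap: 0.597
```

>>> arm_command:
  series:
    - [[30, 0, 0, 0], [30, 0, 0, 0], [0, 0, 0, 0], [0, 0, 0, 0]]

```text
t: 12.0
tcp_pos: [0.4416, -0.1531, 0.067]
tool_rot: [-0.008, 0.708, 0.009, 0.706]
force: [0.4, 0.1, -0.8]
finger_gap: 0.598
```

```bash
python3 plan.py 442,-156,36,.035,12
```

```text
at [ 441.6 -153.1   67. ] 0.023 q6 -0.6 gap 0.598 t 12.0
[[10,-1,0,-0.004],[10,-1,0,-0.004],[11,-1,0,-0.004],'|'] 3
```

>>> arm_command:
  series:
    - [[10, -1, 0, -0.004], [10, -1, 0, -0.004], [11, -1, 0, -0.004], [3, 0, 0, 0], [0, 0, 0, 0]]

```text
t: 12.5
tcp_pos: [0.443, -0.1568, 0.0342]
tool_rot: [-0.013, 0.707, 0.013, 0.707]
force: [-0.7, 0.7, 4.8]
finger_gap: 0.596
```

>>> arm_command:
  series:
    - [[0, 0, 0, 0], [0, 0, 0, 0], [0, 0, 0, 0], [0, 0, 0, 0], [-20, 0, 0, 0], [-40, 0, 0, 0], [-40, 0, 0, 0], [0, 0, 0, 0], [0, 0, 0, 0]]
  jaw: 78

```text
t: 13.4
tcp_pos: [0.4431, -0.157, 0.1346]
tool_rot: [-0.013, 0.706, 0.012, 0.708]
force: [-0.3, -0.4, -0.7]
finger_gap: 0.778
```

```bash
python3 chk.py w5; python3 plan.py 633,240,190,-1.381
```

```text
tcp [ 0.4431 -0.157   0.1346] t 13.4
red wrist [([313.3, 124.3], [97, 97, 3454], [0.4391, -0.0848])] 
  top [([238.4, 238.9], [20, 21, 336], 'z64', [0.6363, 0.2463], 'z114', [0.6286, 0.2377]), ([382.6, 327.8], [29, 30, 476], 'z64', [0.4399, -0.075], 'z114', [0.4401, -0.0708])]
yel wrist [] 
  top [([276.0, 231.6], [21, 22, 362], 'z64', [0.653, 0.1619], 'z114', [0.6446, 0.1566]), ([290.6, 330.3], [29, 30, 550], 'z64', [0.4337, 0.1263], 'z114', [0.434, 0.1225])]
grn wrist [([318.5, 26.2], [102, 48, 2118], [0.4402, -0.0396])] 
  top [([373.0, 230.0], [49, 7, 159], 'z64', [0.6567, -0.056], 'z114', [0.6482, -0.0526]), ([351.2, 328.8], [28, 30, 633], 'z64', [0.4375, -0.0064], 'z114', [0.4377, -0.005])]
blu wrist [([321.5, 193.3], [89, 56, 1961], [0.4447, -0.1204]), ([319.1, 244.4], [76, 72, 4283], [0.4444, -0.1495])] 
  top [([334.5, 179.2], [40, 22, 510], 'z64', [0.7739, 0.0304], 'z114', [0.7607, 0.0303]), ([404.8, 323.9], [18, 26, 193], 'z64', [0.4486, -0.1235], 'z114', [0.4483, -0.1174])]
at [ 441.9 -156.3  133. ] 0.035 q6 -0.61 gap 0.784 t 13.5
[[-6,39,20,0.142],[-6,41,15,0.142],[-6,43,9,0.142],[-6,44,3,0.141],[-5,44,-4,0.142],[-6,43,-10,0.141],[-5,41,-16,0.142],[-6,39,-21,0.141],[-5,35,-27,0.142],[-6,31,-31,0.141],'|'] 10
```

>>> arm_command:
  series:
    - [[-10, 39, 20, 0.142], [-8, 41, 15, 0.142], [-6, 43, 9, 0.142], [-6, 44, 3, 0.141], [-5, 44, -4, 0.142], [-6, 43, -10, 0.141], [-5, 41, -16, 0.142], [-6, 39, -21, 0.141], [-5, 35, -27, 0.142], [-6, 31, -31, 0.141]]

```text
t: 14.5
tcp_pos: [0.6174, 0.2354, 0.1921]
tool_rot: [0.44, 0.554, -0.443, 0.551]
force: [0.5, 0.8, -1.1]
finger_gap: 0.777
```

>>> arm_command:
  series:
    - [[0, 0, 0, 0], [0, 0, 0, 0], [0, 0, 0, 0]]

```text
t: 14.8
tcp_pos: [0.6167, 0.2327, 0.1927]
tool_rot: [0.438, 0.555, -0.441, 0.553]
force: [0.2, 0.6, 0.0]
finger_gap: 0.781
```

```bash
python3 plan.py 633,239,77,-1.381,35
```

```text
at [616.7 232.7 192.7] -1.342 q6 1.53 gap 0.781 t 14.8
[[29,4,-1,0.01],[29,4,-1,0.01],[29,5,0,0.009],[29,4,-1,0.01],'|'] 4
```

>>> arm_command:
  series:
    - [[29, 5, -1, 0.01], [29, 6, -1, 0.01], [29, 6, 0, 0.009], [20, 0, -1, 0.01], [9, 0, 0, 0], [0, 0, 0, 0]]

```text
t: 15.4
tcp_pos: [0.6326, 0.2388, 0.0769]
tool_rot: [0.449, 0.546, -0.452, 0.544]
force: [-1.7, 0.2, 0.2]
finger_gap: 0.784
```

>>> arm_command:
  series:
    - [[0, 0, 0, 0], [0, 0, 0, 0], [0, 0, 0, 0], [0, 0, 0, 0], [0, 0, 0, 0]]
  jaw: 40

```text
t: 15.9
tcp_pos: [0.6346, 0.2405, 0.0799]
tool_rot: [0.451, 0.545, -0.45, 0.545]
force: [-0.7, -0.4, 4.7]
finger_gap: 0.596
```

>>> arm_command:
  series:
    - [[-10, 0, 0, 0], [-20, 0, 0, 0], [-30, 0, 0, 0], [-30, 0, 0, 0], [-20, 0, 0, 0], [0, 0, 0, 0]]

```text
t: 16.5
tcp_pos: [0.6363, 0.2411, 0.193]
tool_rot: [0.453, 0.543, -0.448, 0.547]
force: [0.6, -0.5, -1.3]
finger_gap: 0.596
```

```bash
python3 plan.py 440,-86,130,.035 440,-86,62,.035
```

```text
at [636.3 241.1 193. ] -1.381 q6 1.58 gap 0.596 t 16.5
[[6,-25,28,-0.142],[6,-29,25,-0.142],[6,-32,20,-0.142],[6,-35,15,-0.141],[7,-37,10,-0.142],[6,-38,5,-0.141],[7,-38,0,-0.142],[6,-38,-6,-0.141],[7,-37,-11,-0.142],[6,-34,-16,-0.141],'|',[34,0,0,-0.0],[34,0,0,-0.0],'|'] 12
```

>>> arm_command:
  series:
    - [[6, -25, 28, -0.142], [6, -29, 25, -0.142], [6, -32, 20, -0.142], [6, -35, 15, -0.141], [7, -37, 10, -0.142], [6, -38, 5, -0.141], [7, -38, 0, -0.142], [6, -38, -6, -0.141], [7, -37, -11, -0.142], [6, -34, -16, -0.141]]

```text
t: 17.5
tcp_pos: [0.4372, -0.0854, 0.1251]
tool_rot: [-0.012, 0.708, 0.012, 0.706]
force: [1.1, 0.4, -0.7]
finger_gap: 0.595
```

>>> arm_command:
  series:
    - [[20, 0, 0, 0], [0, 0, 0, 0], [0, 0, 0, 0]]

```text
t: 17.8
tcp_pos: [0.4382, -0.0842, 0.1056]
tool_rot: [-0.009, 0.708, 0.01, 0.706]
force: [0.4, -0.3, -1.2]
finger_gap: 0.599
```

```bash
python3 plan.py 440,-86,38,.035,20
```

```text
at [438.2 -84.2 105.6] 0.028 q6 -0.47 gap 0.599 t 17.8
[[17,0,0,-0.002],[17,-1,1,-0.002],[17,0,0,-0.002],[17,-1,1,-0.001],'|'] 4
```

>>> arm_command:
  series:
    - [[17, 0, 0, -0.002], [17, -1, 1, -0.002], [17, 0, 0, -0.002], [17, 0, 1, -0.001], [4, 0, 0, 0], [0, 0, 0, 0]]

```text
t: 18.4
tcp_pos: [0.4412, -0.0849, 0.0342]
tool_rot: [-0.013, 0.707, 0.013, 0.707]
force: [0.1, 0.8, -0.3]
finger_gap: 0.599
```

>>> arm_command:
  series:
    - [[0, 0, 0, 0], [0, 0, 0, 0], [0, 0, 0, 0], [0, 0, 0, 0], [-20, 0, 0, 0], [-40, 0, 0, 0], [-40, 0, 0, 0], [0, 0, 0, 0], [0, 0, 0, 0]]
  jaw: 78

```text
t: 19.3
tcp_pos: [0.4413, -0.0858, 0.135]
tool_rot: [-0.013, 0.706, 0.012, 0.708]
force: [-0.2, -0.9, -0.6]
finger_gap: 0.78
```

```bash
python3 chk.py w6; python3 plan.py 650,158,190,-1.381
```

```text
tcp [ 0.4413 -0.0858  0.135 ] t 19.3
red wrist [([316.1, 241.9], [76, 72, 3909], [0.4409, -0.077])] 
  top []
yel wrist [] 
  top [([276.0, 231.7], [21, 22, 360], 'z64', [0.6528, 0.1619], 'z114', [0.6444, 0.1566]), ([290.7, 330.4], [29, 30, 551], 'z64', [0.4335, 0.1261], 'z114', [0.4338, 0.1222])]
grn wrist [([320.6, 114.7], [84, 87, 5710], [0.441, -0.0088])] 
  top [([373.1, 230.0], [49, 7, 159], 'z64', [0.6567, -0.0562], 'z114', [0.6482, -0.0528]), ([351.1, 328.8], [28, 30, 630], 'z64', [0.4375, -0.0062], 'z114', [0.4377, -0.0048])]
blu wrist [([317.4, 299.7], [83, 52, 1817], [0.4429, -0.1126]), ([318.1, 354.2], [69, 61, 3279], [0.4446, -0.1495])] 
  top [([334.6, 179.3], [40, 22, 505], 'z64', [0.7737, 0.0301], 'z114', [0.7605, 0.0301])]
at [440.  -85.3 133.4] 0.035 q6 -0.48 gap 0.781 t 19.4
[[-6,24,22,0.142],[-6,26,18,0.142],[-6,29,14,0.141],[-6,30,10,0.142],[-5,32,6,0.141],[-6,32,1,0.142],[-5,32,-3,0.141],[-6,31,-8,0.142],[-5,30,-12,0.141],[-6,28,-16,0.142],'|'] 10
```

>>> arm_command:
  series:
    - [[-10, 24, 22, 0.142], [-8, 26, 18, 0.142], [-6, 29, 14, 0.141], [-6, 30, 10, 0.142], [-5, 32, 6, 0.141], [-6, 32, 1, 0.142], [-5, 32, -3, 0.141], [-6, 31, -8, 0.142], [-5, 30, -12, 0.141], [-6, 28, -16, 0.142]]

```text
t: 20.4
tcp_pos: [0.6501, 0.1587, 0.1942]
tool_rot: [0.451, 0.545, -0.453, 0.543]
force: [0.9, -0.4, -1.0]
finger_gap: 0.778
```

>>> arm_command:
  series:
    - [[0, 0, 0, 0], [0, 0, 0, 0], [0, 0, 0, 0]]

```text
t: 20.7
tcp_pos: [0.649, 0.157, 0.195]
tool_rot: [0.449, 0.546, -0.451, 0.544]
force: [-0.8, -0.8, 0.0]
finger_gap: 0.779
```

```bash
python3 plan.py 650,158,77,-1.381,35
```

```text
at [649. 157. 195.] -1.381 q6 1.45 gap 0.779 t 20.7
[[29,0,0,0.0],[30,0,0,0.0],[29,1,0,0.0],[30,0,-1,0.0],'|'] 4
```

>>> arm_command:
  series:
    - [[29, 0, 0, 0], [30, 0, 0, 0], [29, 0, -1, 0], [20, 0, 0, 0], [10, 0, 0, 0], [0, 0, 0, 0]]

```text
t: 21.3
tcp_pos: [0.6487, 0.1578, 0.0772]
tool_rot: [0.449, 0.546, -0.452, 0.544]
force: [-0.2, 0.2, -0.3]
finger_gap: 0.78
```

>>> arm_command:
  series:
    - [[0, 0, 0, 0], [0, 0, 0, 0], [0, 0, 0, 0], [0, 0, 0, 0], [0, 0, 0, 0]]
  jaw: 40

```text
t: 21.8
tcp_pos: [0.6509, 0.1588, 0.0801]
tool_rot: [0.451, 0.545, -0.45, 0.546]
force: [0.1, -0.3, 2.7]
finger_gap: 0.596
```

>>> arm_command:
  series:
    - [[-10, 0, 0, 0], [-20, 0, 0, 0], [-30, 0, 0, 0], [-30, 0, 0, 0], [-20, 0, 0, 0], [0, 0, 0, 0]]

```text
t: 22.4
tcp_pos: [0.6527, 0.1591, 0.1932]
tool_rot: [0.452, 0.543, -0.448, 0.547]
force: [0.6, -0.1, -1.4]
finger_gap: 0.599
```

```bash
python3 plan.py 433,124,120,.035 440,-86,62,.035
```

```text
at [652.7 159.1 193.2] -1.381 q6 1.45 gap 0.599 t 22.4
[[7,-22,-1,-0.142],[7,-22,-4,-0.142],[7,-21,-7,-0.141],[7,-20,-10,-0.142],[8,-18,-12,-0.141],[7,-17,-15,-0.142],[8,-14,-17,-0.141],[7,-12,-19,-0.142],[8,-9,-21,-0.141],[7,-6,-21,-0.142],'|',[12,-42,0,0.0],[12,-42,0,0.0],[11,-42,0,0.0],[12,-42,0,0.0],[11,-42,-1,0.0],'|'] 15
```

>>> arm_command:
  series:
    - [[7, -22, -1, -0.142], [7, -22, -4, -0.142], [7, -21, -7, -0.141], [7, -20, -10, -0.142], [8, -18, -12, -0.141], [7, -17, -15, -0.142], [8, -14, -17, -0.141], [7, -12, -19, -0.142], [8, -9, -21, -0.141], [7, -6, -21, -0.142]]

```text
t: 23.4
tcp_pos: [0.4288, 0.1231, 0.1151]
tool_rot: [-0.014, 0.708, 0.014, 0.706]
force: [-0.1, -0.3, -1.5]
finger_gap: 0.602
```

>>> arm_command:
  series:
    - [[20, 0, 0, 0], [0, 0, 0, 0], [0, 0, 0, 0]]

```text
t: 23.7
tcp_pos: [0.4309, 0.1233, 0.0956]
tool_rot: [-0.012, 0.707, 0.012, 0.707]
force: [0.6, -0.1, -1.2]
finger_gap: 0.6
```

```bash
python3 plan.py 432.5,124,38,.035,20
```

```text
at [430.9 123.3  95.6] 0.035 q6 -0.01 gap 0.6 t 23.7
[[19,0,1,-0.0],[19,0,0,-0.0],[20,1,1,-0.0],'|'] 3
```

>>> arm_command:
  series:
    - [[19, 0, 0, 0], [19, 0, 0, 0], [20, 1, 1, 0], [3, 0, 0, 0], [0, 0, 0, 0]]

```text
t: 24.2
tcp_pos: [0.4324, 0.1243, 0.0351]
tool_rot: [-0.012, 0.707, 0.012, 0.707]
force: [-0.8, -0.9, -1.0]
finger_gap: 0.598
```

>>> arm_command:
  series:
    - [[0, 0, 0, 0], [0, 0, 0, 0], [0, 0, 0, 0], [0, 0, 0, 0], [-20, 0, 0, 0], [-40, 0, 0, 0], [-40, 0, 0, 0], [0, 0, 0, 0], [0, 0, 0, 0]]
  jaw: 78

```text
t: 25.1
tcp_pos: [0.4324, 0.1243, 0.1361]
tool_rot: [-0.012, 0.706, 0.012, 0.708]
force: [-0.2, 0.2, 0.0]
finger_gap: 0.783
```

```bash
python3 chk.py w7; python3 plan.py 520,-240,360,.2
```

```text
tcp [0.4324 0.1243 0.1361] t 25.1
red wrist [] 
  top [([385.7, 326.3], [36, 33, 593], 'z64', [0.4432, -0.0818], 'z114', [0.4432, -0.0773])]
yel wrist [([323.4, 194.5], [89, 56, 1801], [0.4351, 0.1601]), ([319.0, 243.6], [76, 72, 4309], [0.4337, 0.132])] 
  top []
grn wrist [([317.6, 377.2], [76, 63, 2157], [0.436, 0.0435]), ([322.1, 430.6], [60, 23, 926], [0.4404, 0.0021])] 
  top [([373.2, 230.1], [49, 7, 160], 'z64', [0.6565, -0.0565], 'z114', [0.6479, -0.053]), ([351.1, 328.6], [28, 28, 605], 'z64', [0.4379, -0.0062], 'z114', [0.4381, -0.0048])]
blu wrist [] 
  top [([334.5, 179.2], [40, 22, 511], 'z64', [0.7739, 0.0304], 'z114', [0.7607, 0.0303]), ([414.2, 327.4], [28, 29, 522], 'z64', [0.4411, -0.1438], 'z114', [0.4412, -0.1369])]
at [431.  124.3 134.4] 0.035 q6 -0.0 gap 0.782 t 25.2
[[-23,-37,8,-0.017],[-23,-37,7,-0.016],[-22,-37,6,-0.017],[-23,-37,6,-0.016],[-22,-37,5,-0.017],[-23,-37,5,-0.016],[-22,-37,4,-0.017],[-23,-37,3,-0.016],[-22,-38,3,-0.017],[-23,-37,2,-0.016],'|'] 10
```

>>> arm_command:
  series:
    - [[-23, -37, 8, -0.017], [-23, -37, 7, -0.016], [-22, -37, 6, -0.017], [-23, -37, 6, -0.016], [-22, -37, 5, -0.017], [-23, -37, 5, -0.016], [-22, -37, 4, -0.017], [-23, -37, 3, -0.016], [-22, -38, 3, -0.017], [-23, -37, 2, -0.016]]

```text
t: 26.2
tcp_pos: [0.5208, -0.2409, 0.3594]
tool_rot: [-0.07, 0.705, 0.072, 0.702]
force: [0.4, 0.7, 0.1]
finger_gap: 0.782
```

>>> arm_command:
  series:
    - [[0, 0, 0, 0], [0, 0, 0, 0]]
  jaw: 40

```text
t: 26.4
tcp_pos: [0.5207, -0.2401, 0.359]
tool_rot: [-0.069, 0.705, 0.071, 0.703]
force: [0.7, -0.4, -0.4]
finger_gap: 0.446
```

```bash
python3 chk.py w8
python3 - <<'E'
import cv2,numpy as np
a=cv2.imread("pics/w7t.png")[280:375,260:450];b=cv2.imread("pics/w8.png")
a=cv2.resize(a,(640,320),interpolation=2);b=cv2.resize(b,(373,280))
c=np.zeros((600,640,3),np.uint8);c[:320]=a;c[320:,:373]=b;cv2.imwrite("pics/m8.png",c)
E
```

```text
tcp [ 0.5207 -0.2401  0.359 ] t 26.4
red wrist [([285.6, 37.2], [44, 48, 1400], [0.4585, -0.0972])] 
  top [([386.2, 325.2], [36, 33, 683], 'z64', [0.4456, -0.0829], 'z114', [0.4455, -0.0784])]
yel wrist [] 
  top [([290.9, 330.0], [28, 30, 605], 'z64', [0.4343, 0.1257], 'z114', [0.4347, 0.1218])]
grn wrist [] 
  top [([373.3, 230.1], [49, 7, 160], 'z64', [0.6565, -0.0567], 'z114', [0.6479, -0.0532]), ([351.2, 328.8], [28, 30, 628], 'z64', [0.4375, -0.0064], 'z114', [0.4377, -0.005])]
blu wrist [([598.6, 11.5], [53, 31, 947], [0.7542, -0.0144]), ([263.3, 89.5], [42, 44, 1455], [0.4444, -0.1497])] 
  top [([334.5, 179.2], [40, 22, 512], 'z64', [0.7739, 0.0304], 'z114', [0.7607, 0.0303]), ([414.3, 327.4], [28, 29, 529], 'z64', [0.4411, -0.144], 'z114', [0.4412, -0.1371])]
```

View pics/m8.png

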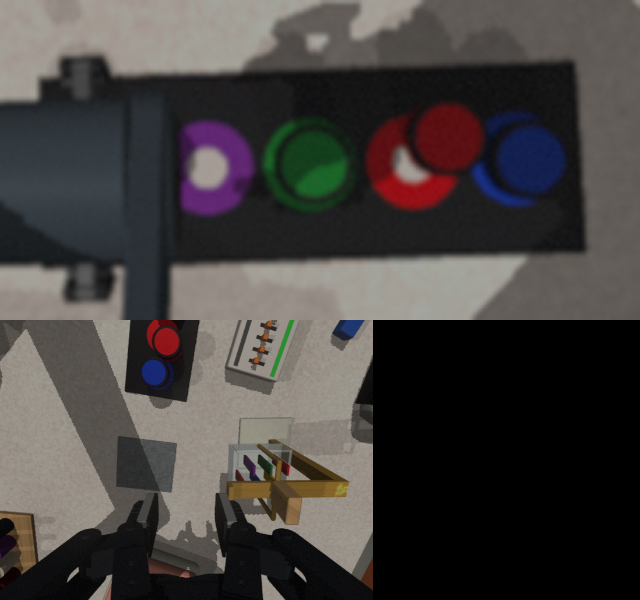

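```bash
python3 plan.py 458,-104,170,.035
```

```text
at [ 520.2 -238.2  358.6] 0.2 q6 -0.83 gap 0.401 t 26.5
[[38,29,-7,0.033],[38,28,-8,0.033],[38,28,-9,0.033],[37,28,-9,0.033],[38,28,-11,0.033],'|'] 5
```

>>> arm_command:
  series:
    - [[38, 29, -7, 0.033], [38, 28, -8, 0.033], [38, 28, -9, 0.033], [37, 28, -9, 0.033], [38, 28, -11, 0.033], [0, 0, 0, 0], [0, 0, 0, 0], [0, 0, 0, 0]]
  jaw: 80

```text
t: 27.3
tcp_pos: [0.4598, -0.1058, 0.1726]
tool_rot: [-0.013, 0.706, 0.012, 0.708]
force: [0.3, -0.8, -0.3]
finger_gap: 0.798
```

```bash
python3 chk.py w9;python3 - <<'E'
from h import *
# lid segmentation: bright red vs body by circle fit
im=cv2.imread("pics/w9.png");cv2.imwrite("pics/m9.png",im[100:480,120:520])
E
```

```text
tcp [ 0.4598 -0.1058  0.1726] t 27.3
red wrist [([312.9, 225.2], [66, 64, 2830], [0.4571, -0.0975])] 
  top [([374.1, 325.3], [15, 26, 170], 'z64', [0.4453, -0.0565], 'z114', [0.4452, -0.053])]
yel wrist [([611.7, 393.0], [57, 59, 949], [0.6857, -0.2197])] 
  top [([291.0, 330.0], [28, 30, 609], 'z64', [0.4343, 0.1254], 'z114', [0.4347, 0.1216])]
grn wrist [([290.1, 78.1], [73, 78, 4469], [0.4409, -0.0088]), ([614.9, 168.2], [55, 166, 1865], [0.6449, -0.0536])] 
  top [([372.9, 230.0], [49, 7, 158], 'z64', [0.6567, -0.0558], 'z114', [0.6482, -0.0524]), ([351.2, 328.8], [28, 30, 622], 'z64', [0.4375, -0.0064], 'z114', [0.4377, -0.005])]
blu wrist [([292.2, 297.4], [62, 56, 2728], [0.4445, -0.1496])] 
  top [([334.5, 179.3], [40, 22, 510], 'z64', [0.7737, 0.0304], 'z114', [0.7605, 0.0303])]
```

View pics/m9.png

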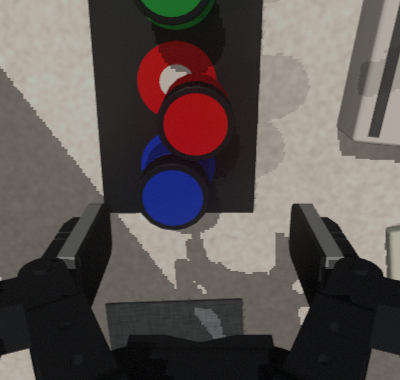

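```bash
python3 plan.py 456.5,-97.5,90,.035 456.5,-97.5,30,.035,20
```

```text
at [ 460.2 -106.5  173.1] 0.035 q6 -0.5 gap 0.801 t 27.4
[[42,5,-2,-0.0],[41,4,-1,-0.0],'|',[15,0,0,-0.0],[15,0,0,-0.0],[15,0,0,-0.0],[15,0,0,-0.0],'|'] 6
```

>>> arm_command:
  series:
    - [[42, 5, -2, 0], [41, 4, -1, 0], [15, 0, 0, 0], [15, 0, 0, 0], [15, 0, 0, 0], [15, 0, 0, 0], [0, 0, 0, 0], [0, 0, 0, 0]]

```text
t: 28.2
tcp_pos: [0.4563, -0.0974, 0.0295]
tool_rot: [-0.012, 0.707, 0.012, 0.707]
force: [-0.3, -0.4, 0.3]
finger_gap: 0.798
```

>>> arm_command:
  series:
    - [[0, 0, 0, 0], [0, 0, 0, 0], [0, 0, 0, 0], [0, 0, 0, 0], [-12, 0, 0, 0], [0, 0, 0, 0], [0, 0, 0, 0]]
  jaw: 40

```text
t: 28.9
tcp_pos: [0.4556, -0.0967, 0.0416]
tool_rot: [-0.013, 0.707, 0.012, 0.707]
force: [-0.4, -0.4, -0.3]
finger_gap: 0.599
```

```bash
python3 plan.py 440.5,-79,45,.035,10
```

```text
at [455.6 -96.7  41.6] 0.035 q6 -0.49 gap 0.599 t 28.9
[[-1,6,-5,0.0],[-1,6,-5,0.0],[-1,6,-4,0.0],'|'] 3
```

>>> arm_command:
  series:
    - [[0, 6, -5, 0], [0, 6, -5, 0], [0, 6, -4, 0], [6, 0, 0, 0], [5, 0, 0, 0], [1, 0, 0, 0], [0, 0, 0, 0]]

```text
t: 29.6
tcp_pos: [0.4406, -0.0789, 0.0298]
tool_rot: [-0.012, 0.707, 0.013, 0.707]
force: [-2.8, 2.2, 13.7]
finger_gap: 0.598
```

>>> arm_command:
  series:
    - [[0, 0, 0, 0], [0, 0, 0, 0], [0, 0, 0, 0], [0, 0, 0, 0], [-30, 0, 0, 0], [-40, 0, 0, 0], [-40, 0, 0, 0], [0, 0, 0, 0], [0, 0, 0, 0]]
  jaw: 80

```text
t: 30.5
tcp_pos: [0.4412, -0.0793, 0.1397]
tool_rot: [-0.013, 0.706, 0.012, 0.708]
force: [-0.7, 0.6, -0.3]
finger_gap: 0.801
```

```bash
python3 chk.py w10;  python3 plan.py 520,-240,360,.2
```

```text
tcp [ 0.4412 -0.0793  0.1397] t 30.5
red wrist [([318.4, 253.6], [74, 70, 3617], [0.4424, -0.079])] 
  top []
yel wrist [] 
  top [([291.0, 330.0], [28, 30, 606], 'z64', [0.4343, 0.1254], 'z114', [0.4347, 0.1216])]
grn wrist [([320.4, 127.7], [81, 84, 5317], [0.441, -0.0088])] 
  top [([372.9, 230.0], [49, 7, 159], 'z64', [0.6567, -0.0558], 'z114', [0.6482, -0.0524]), ([350.6, 328.8], [26, 30, 596], 'z64', [0.4375, -0.0051], 'z114', [0.4377, -0.0037])]
blu wrist [([316.4, 306.0], [81, 49, 1647], [0.4423, -0.1126]), ([317.9, 358.9], [67, 59, 3098], [0.4445, -0.1494])] 
  top [([334.6, 179.3], [40, 22, 505], 'z64', [0.7737, 0.0301], 'z114', [0.7605, 0.0301])]
at [439.9 -78.8 138.1] 0.035 q6 -0.46 gap 0.802 t 30.6
[[-37,-27,12,-0.028],[-37,-28,12,-0.027],[-37,-28,11,-0.028],[-37,-28,10,-0.027],[-37,-29,9,-0.028],[-37,-28,9,-0.027],'|'] 6
```

```bash
python3 - <<'E'
from h import *
c=cam("top")
for u,v,z in((493.5,222.6,.30),(493,253,.255),(475.5,188,.25)):print(w(c,u,v,z).round(4))
a=w(c,493,253,.255);b=w(c,475.5,188,.25);d=b-a;print(np.hypot(*d[:2]),np.arctan2(d[1],d[0]))
E
python3 plan.py 520,-280,380,.2
```

```text
[ 0.6301 -0.2582  0.3   ]
[ 0.5803 -0.2677  0.255 ]
[ 0.7069 -0.2407  0.25  ]
0.1294082096133165 0.2102539771709183
at [439.9 -78.8 138.1] 0.035 q6 -0.46 gap 0.802 t 30.6
[[-35,-29,10,-0.024],[-34,-29,10,-0.024],[-35,-30,9,-0.023],[-34,-30,8,-0.024],[-35,-30,8,-0.023],[-34,-30,7,-0.024],[-35,-30,6,-0.023],'|'] 7
```

```bash
python3 plan.py 629,-258,380,.21
```

```text
at [439.9 -78.8 138.1] 0.035 q6 -0.46 gap 0.802 t 30.6
[[-30,-23,23,-0.022],[-30,-24,22,-0.022],[-30,-24,22,-0.022],[-30,-25,21,-0.022],[-30,-25,21,-0.022],[-31,-26,20,-0.022],[-30,-26,20,-0.022],[-31,-26,19,-0.021],'|'] 8
```

>>> arm_command:
  series:
    - [[-48, -23, 23, -0.022], [-48, -24, 22, -0.022], [-48, -24, 22, -0.022], [-48, -25, 21, -0.022], [-40, -25, 21, -0.022], [-10, -26, 20, -0.022], [0, -26, 20, -0.022], [0, -26, 19, -0.021], [0, 0, 0, 0], [0, 0, 0, 0]]
  jaw: 45

```text
t: 31.6
tcp_pos: [0.6159, -0.2453, 0.3498]
tool_rot: [-0.072, 0.705, 0.075, 0.702]
force: [-0.3, 0.8, -1.1]
finger_gap: 0.453
```

>>> arm_command:
  series:
    - [[0, 0, 0, 0]]

```text
t: 31.7
tcp_pos: [0.6155, -0.2444, 0.3514]
tool_rot: [-0.073, 0.704, 0.075, 0.702]
force: [0.0, -0.0, -1.2]
finger_gap: 0.452
```

Run:
```python
from h import *
s=status.sense();im=snapshot("wrist");cv2.imwrite("pics/w11.png",im[:,:,::-1]);c=cam("wrist",s)
print(s["tcp_pos"]);print(proj(c,[.63,-.258,.301]),proj(c,[.58,-.268,.262]),proj(c,[.629,-.257,.25]))
```

```text
[ 0.61552546 -0.24438814  0.35137919]
[337.7760963  298.66874287] [253.6234721  270.47646812] [333.46558662 263.12939227]
```

View pics/w11.png

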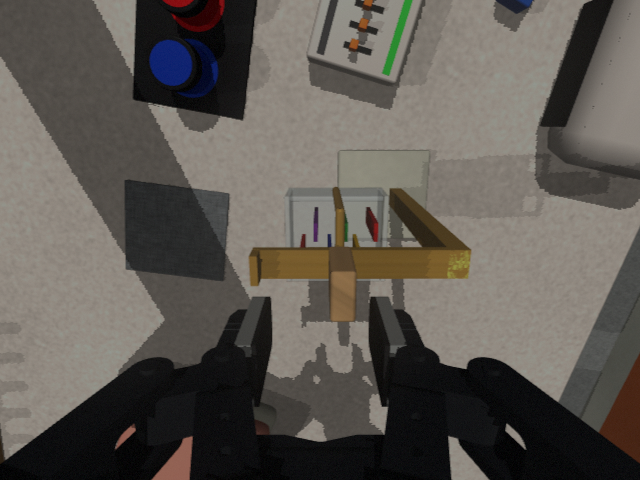

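```bash
python3 plan.py 632,-257.5,330,.21 632,-257.5,264,.21,20
```

```text
at [ 615.6 -244.3  352.1] 0.21 q6 -0.76 gap 0.449 t 31.8
[[22,-16,13,0.0],'|',[17,0,0,0.0],[16,0,0,0.0],[17,0,0,0.0],[16,0,0,0.0],'|'] 5
```

>>> arm_command:
  series:
    - [[20, -16, 13, 0], [17, 0, 0, 0], [16, 0, 0, 0], [17, 0, 0, 0], [16, 0, 0, 0], [0, 0, 0, 0], [0, 0, 0, 0]]

```text
t: 32.45
tcp_pos: [0.6322, -0.2576, 0.2677]
tool_rot: [-0.074, 0.703, 0.074, 0.703]
force: [0.1, -0.6, -0.0]
finger_gap: 0.444
```

>>> arm_command:
  series:
    - [[0, 0, 0, 0], [0, 0, 0, 0], [0, 0, 0, 0], [0, 0, 0, 0], [0, 0, 0, 0], [0, 0, 0, 0]]
  jaw: 5
  force: 50

```text
t: 33.05
tcp_pos: [0.6326, -0.2585, 0.2689]
tool_rot: [-0.075, 0.703, 0.074, 0.704]
force: [-2.4, -0.3, 6.1]
finger_gap: 0.155
```

>>> arm_command:
  series:
    - [[-6, 0, 0, 0], [-6, 0, 0, 0], [-6, 0, 0, 0], [-4, 0, 0, 0], [0, 0, 0, 0], [0, 0, 0, 0]]

```text
t: 33.65
tcp_pos: [0.6324, -0.2581, 0.2892]
tool_rot: [-0.074, 0.703, 0.074, 0.703]
force: [0.4, -0.2, -1.5]
finger_gap: 0.159
```

Run:
```python
from h import *
im=snapshot("scene");cv2.imwrite("pics/s12.png",cv2.resize(im[180:380,130:330,::-1],(600,600),interpolation=2))
```

```text
(no output)
```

View pics/s12.png

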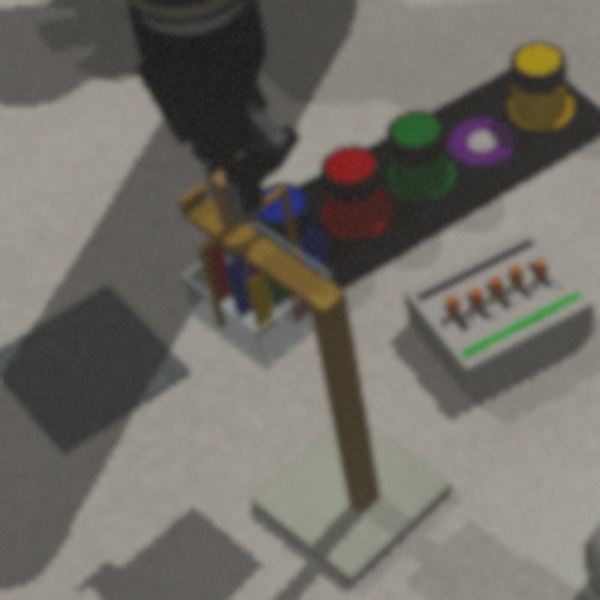

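>>> arm_command:
  series:
    - [[0, 0, -6, 0], [0, 0, -10, 0], [0, 0, -12, 0], [0, 0, -12, 0], [0, 0, -10, 0], [0, 0, -5, 0], [0, 0, 0, 0]]

```text
t: 34.4
tcp_pos: [0.5779, -0.27, 0.2896]
tool_rot: [-0.074, 0.703, 0.074, 0.703]
force: [-0.3, -0.7, -1.2]
finger_gap: 0.156
```

>>> arm_command:
  series:
    - [[0, 0, -10, 0], [0, 0, -15, 0], [0, 0, -20, 0], [0, 0, -20, 0], [0, 0, -20, 0], [0, 0, -10, 0], [0, 0, 0, 0], [0, 0, 0, 0]]

```text
t: 35.2
tcp_pos: [0.4864, -0.2897, 0.2895]
tool_rot: [-0.074, 0.703, 0.074, 0.704]
force: [0.3, 0.4, -1.0]
finger_gap: 0.158
```

```bash
python3 - <<'E'
from h import *
im=snapshot("top");cv2.imwrite("pics/t13.png",im[:,:,::-1])
c=cam("top");m=(cv2.inRange(hsv(im),(90,20,40),(125,90,110)))[280:370,455:545]
n,l,st,ce=cv2.connectedComponentsWithStats(m);i=1+np.argmax(st[1:,4]);pts=np.argwhere(l==i)[:,::-1].astype(np.float32)+[455,280]
rc=cv2.minAreaRect(pts.astype(np.float32));print(st[i],rc,w(c,*rc[0],.003))
W=np.array([w(c,u,v,.003)[:2] for u,v in cv2.boxPoints(rc)]);print(W.round(4))
E
python3 plan.py 446,-348,200,.035
```

```text
[  25    8   65   82 1825] ((531.6622314453125, 341.841064453125), (53.181060791015625, 96.92268371582031), 41.583412170410156) [ 0.40964434 -0.41742138  0.003     ]
[[ 0.3676 -0.2984]
 [ 0.532  -0.4515]
 [ 0.4519 -0.537 ]
 [ 0.2905 -0.3842]]
at [ 486.6 -289.6  289.5] 0.21 q6 -0.94 gap 0.155 t 35.2
[[30,-16,-17,0.058],[30,-17,-16,0.059],[29,-19,-16,0.058],'|'] 3
```

```bash
python3 - <<'E'
from h import *
c=cam("top");P=np.array([w(c,u,v,.003)[:2] for u,v in((471.6,300.1),(522.7,296),(529,351.8),(477,356.3))]);print(P.round(4),P.mean(0))
s=dict(tcp_pos=[.6155,-.2444,.3514],tool_rot=[-.073,.704,.075,.702]);c=cam("wrist",s)
P=np.array([w(c,u,v,.003)[:2] for u,v in((126,180),(229,193),(223,281),(125,268))]);print(P.round(4),P.mean(0))
E
python3 plan.py 446,-348,200,.035
```

```text
[[ 0.5036 -0.2851]
 [ 0.5134 -0.4021]
 [ 0.3874 -0.4103]
 [ 0.3768 -0.2929]] [ 0.44528502 -0.34760721]
[[ 0.382  -0.2919]
 [ 0.5088 -0.2813]
 [ 0.5179 -0.4004]
 [ 0.3888 -0.4092]] [ 0.44937236 -0.34570051]
at [ 486.6 -289.6  289.5] 0.21 q6 -0.94 gap 0.155 t 35.2
[[30,-16,-17,0.058],[30,-17,-16,0.059],[29,-19,-16,0.058],'|'] 3
```

```bash
python3 plan.py 447,-347,200,.075,30 447,-347,130,.075,25
```

```text
at [ 486.6 -289.6  289.5] 0.21 q6 -0.94 gap 0.155 t 35.2
[[22,-12,-13,0.034],[22,-12,-12,0.034],[23,-13,-12,0.034],[22,-13,-11,0.033],'|',[23,0,0,0.0],[24,0,0,0.0],[23,0,0,0.0],'|'] 7
```

>>> arm_command:
  series:
    - [[22, -12, -13, 0.034], [22, -12, -12, 0.034], [23, -13, -12, 0.034], [22, -13, -11, 0.033], [23, 0, 0, 0], [24, 0, 0, 0], [20, 0, 0, 0], [0, 0, 0, 0], [0, 0, 0, 0], [0, 0, 0, 0]]

```text
t: 36.25
tcp_pos: [0.4474, -0.3472, 0.1344]
tool_rot: [-0.027, 0.706, 0.026, 0.707]
force: [0.3, 0.5, -0.9]
finger_gap: 0.154
```

```bash
python3 - <<'E'
from h import *
s=status.sense();im=snapshot("wrist");cv2.imwrite("pics/w14.png",im[:,:,::-1]);c=cam("wrist",s)
print([proj(c,[.447,-.347,.003])])
E
python3 plan.py 447,-347,118,.075,6
```

```text
[array([316.23922765, 227.60930399])]
at [ 447.3 -347.2  134.6] 0.076 q6 -0.93 gap 0.153 t 36.3
[[6,0,0,0.0],[5,0,0,0.0],[6,0,0,0.001],'|'] 3
```

View pics/w14.png

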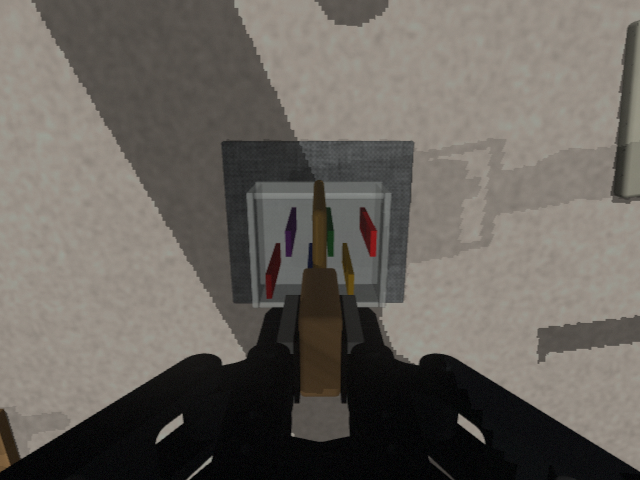

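>>> arm_command:
  series:
    - [[6, 0, 0, 0], [5, 0, 0, 0], [4, 0, 0, 0], [2, 0, 0, 0], [0, 0, 0, 0]]

```text
t: 36.8
tcp_pos: [0.4461, -0.3464, 0.1164]
tool_rot: [-0.026, 0.707, 0.027, 0.707]
force: [-1.2, 0.9, 0.0]
finger_gap: 0.154
```

>>> arm_command:
  series:
    - [[1, 0, 0, 0], [1, 0, 0, 0], [0, 0, 0, 0]]

```text
t: 37.1
tcp_pos: [0.446, -0.3464, 0.1162]
tool_rot: [-0.027, 0.707, 0.027, 0.707]
force: [-4.4, 2.1, 12.9]
finger_gap: 0.157
```

Contact on the mat as predicted. Release, rise and look.

>>> arm_command:
  series:
    - [[0, 0, 0, 0], [0, 0, 0, 0], [0, 0, 0, 0], [0, 0, 0, 0], [-20, 0, 0, 0], [-40, 0, 0, 0], [-40, 0, 0, 0], [-40, 0, 0, 0], [-20, 0, 0, 0], [0, 0, 0, 0]]
  jaw: 45

```text
t: 38.1
tcp_pos: [0.4478, -0.3481, 0.2778]
tool_rot: [-0.029, 0.705, 0.024, 0.708]
force: [-0.1, 0.3, -1.1]
finger_gap: 0.449
```

```bash
python3 plan.py 640,-62,280,-1.53
python3 - <<'E'
from h import *
im=cv2.imread("pics/top0.png")[:,:,::-1].copy();c=cam("top")
for ce,st in blobs(im,(5,150,80),(18,255,255),4,(345,225,405,270)):print(ce,st,w(c,*ce,.058).round(4))
# box top corners from crop c2 (z .04)
for u,v in((55,150),(222,160),(217,300),(44,289)):print(w(c,330+u/3.15,175+v/3.15,.04).round(4))
for u,v in((62,171),(214,180),(208,279),(54,268)):print(w(c,330+u/3.15,175+v/3.15,.04).round(4))
E
```

```text
at [ 447.8 -348.1  277.8] 0.075 q6 -0.93 gap 0.449 t 38.1
[[0,23,18,0.134],[0,25,15,0.134],[0,26,11,0.134],[0,28,7,0.134],[0,28,4,0.134],[0,29,0,0.134],[0,28,-4,0.134],[0,28,-8,0.133],[-1,26,-11,0.134],[0,25,-15,0.133],[-1,22,-18,0.134],[0,20,-20,0.133],'|'] 12
[354.8, 242.5] [354, 241, 3, 4, 10] [ 0.6292 -0.0153  0.058 ]
[363.6, 245.8] [362, 244, 4, 5, 12] [ 0.6217 -0.035   0.058 ]
[372.2, 246.0] [371, 244, 4, 5, 12] [ 0.6213 -0.0543  0.058 ]
[381.2, 246.0] [380, 244, 4, 5, 12] [ 0.6213 -0.0744  0.058 ]
[389.9, 248.2] [389, 246, 3, 5, 12] [ 0.6164 -0.0938  0.058 ]
[6.779e-01 6.000e-04 4.000e-02]
[ 0.6705 -0.1204  0.04  ]
[ 0.5686 -0.1152  0.04  ]
[0.5763 0.0088 0.04  ]
[ 0.6624 -0.0044  0.04  ]
[ 0.6558 -0.1144  0.04  ]
[ 0.5837 -0.109   0.04  ]
[0.5915 0.0016 0.04  ]
```

```bash
python3 plan.py 595,-57,170,-.061
```

```text
at [ 447.8 -348.1  277.8] 0.075 q6 -0.93 gap 0.449 t 38.1
[[13,35,21,0.017],[14,35,20,0.017],[13,36,20,0.017],[14,36,19,0.017],[13,36,19,0.017],[14,37,18,0.017],[13,37,18,0.017],[14,37,17,0.017],'|'] 8
```

>>> arm_command:
  series:
    - [[0, 35, 21, 0.017], [0, 35, 20, 0.017], [13, 36, 20, 0.017], [14, 36, 19, 0.017], [13, 36, 19, 0.017], [24, 37, 18, 0.017], [23, 37, 18, 0.017], [24, 37, 17, 0.017], [0, 0, 0, 0], [0, 0, 0, 0]]
  jaw: 0

```text
t: 39.1
tcp_pos: [0.5926, -0.0538, 0.161]
tool_rot: [0.021, 0.708, -0.02, 0.705]
force: [-0.3, 0.5, 0.3]
finger_gap: -0.0
```

```bash
cat > sw.py <<'E'
from h import *
s=status.sense();im=snapshot("wrist");c=cam("wrist",s);cv2.imwrite("pics/sw%d.png"%int(s["t"]*10),im[:,:,::-1])
print("tcp",np.round(s["tcp_pos"],4),s["t"])
yaw=-.061;c0=np.array([.6233,-.0566]);A=np.array([[np.cos(yaw),np.sin(yaw)],[-np.sin(yaw),np.cos(yaw)]])
for ce,st in blobs(im,(4,130,60),(18,255,255),40):
    p=w(c,*ce,.055)[:2]; print(np.round(ce),st[2:],p.round(4),"local",(A@(p-c0)*1000).round(1))
for n,l,h in(("green",(45,100,60),(80,255,255)),):
    for ce,st in blobs(im,l,h,200):p=w(c,*ce,.04)[:2];print(n,ce,st,p.round(4),(A@(p-c0)*1000).round(1))
E
python3 sw.py
python3 - <<'E'
from h import *
im=snapshot("top");cv2.imwrite("pics/t15.png",im[:,:,::-1]);cv2.imwrite("pics/c15.png",cv2.resize(im[280:375,260:550,::-1],None,fx=2.7,fy=2.7,interpolation=2))
E
ls -t pics|grep ^sw|head -1
```

```text
tcp [ 0.5926 -0.0538  0.161 ] 39.1
[376. 175.] [16, 17, 243] [ 0.6315 -0.0141] local [ 5.6 42.9]
[365. 206.] [15, 18, 242] [ 0.6242 -0.0331] local [-0.6 23.5]
[365. 235.] [15, 19, 249] [ 0.6235 -0.0526] local [-0.  4.]
[366. 263.] [15, 20, 248] [ 0.6236 -0.0723] local [  1.2 -15.6]
[360. 290.] [14, 21, 255] [ 0.6189 -0.0914] local [ -2.3 -35. ]
green [122.4, 145.3] [80, 131, 74, 49, 659] [0.4699 0.012 ] [-157.3   59.2]
green [420.6, 225.4] [409, 149, 25, 157, 1791] [ 0.6631 -0.0525] [39.4  6.5]
green [63.3, 186.5] [28, 152, 71, 70, 3761] [ 0.425  -0.0122] [-200.7   32.2]
sw391.png
```

View pics/c15.png

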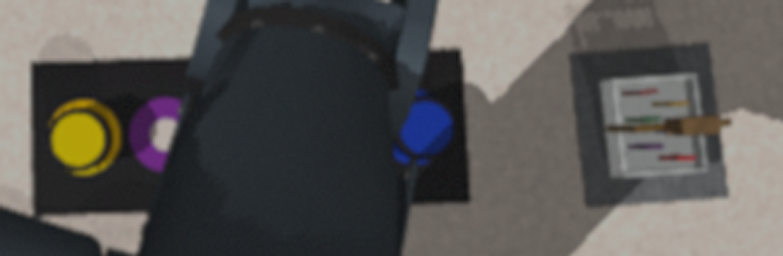

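```bash
python3 plan.py 652.6,-34.3,85,-.061 652.6,-34.3,47,-.061,15
```

```text
at [593.5 -55.8 163. ] -0.061 q6 -0.22 gap -0.002 t 39.2
[[26,8,19,-0.0],[26,9,19,-0.0],[26,8,20,-0.0],'|',[13,0,0,-0.0],[12,0,0,-0.0],[13,0,0,-0.0],'|'] 6
```

View pics/sw391.png

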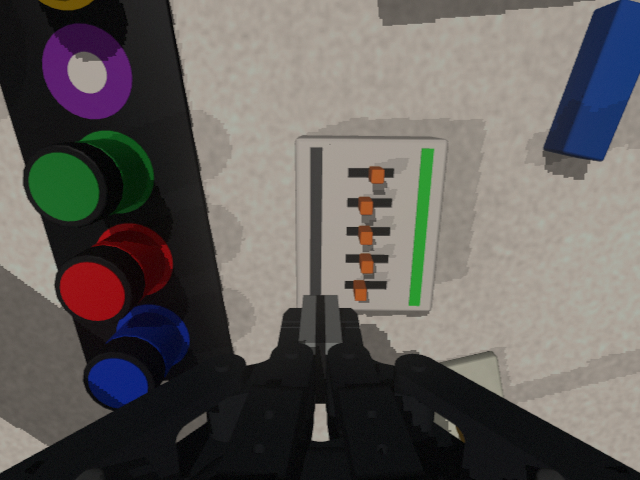

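>>> arm_command:
  series:
    - [[26, 7, 20, 0], [26, 8, 20, 0], [26, 8, 20, 0], [13, 0, 0, 0], [12, 0, 0, 0], [13, 0, 0, 0], [0, 0, 0, 0], [0, 0, 0, 0]]

```text
t: 40.0
tcp_pos: [0.6548, -0.0362, 0.0477]
tool_rot: [0.022, 0.707, -0.022, 0.707]
force: [0.3, 0.2, -0.5]
finger_gap: 0.0
```

>>> arm_command:
  series:
    - [[0, 0, -5, 0], [0, 0, -5, 0], [0, 0, -3, 0], [0, 0, 0, 0]]

```text
t: 40.4
tcp_pos: [0.6415, -0.0347, 0.0477]
tool_rot: [0.022, 0.707, -0.021, 0.707]
force: [0.2, 0.3, -0.1]
finger_gap: 0.002
```

>>> arm_command:
  series:
    - [[0, 0, -2, 0], [0, 0, -2, 0], [0, 0, 0, 0]]

```text
t: 40.7
tcp_pos: [0.6385, -0.0347, 0.0475]
tool_rot: [0.021, 0.706, -0.022, 0.707]
force: [0.8, 0.2, -0.1]
finger_gap: 0.001
```

>>> arm_command:
  series:
    - [[0, 0, -2, 0], [0, 0, -2, 0], [0, 0, 0, 0]]

```text
t: 41.0
tcp_pos: [0.6369, -0.0348, 0.0479]
tool_rot: [0.021, 0.704, -0.022, 0.709]
force: [4.8, 0.3, -1.3]
finger_gap: -0.003
```

>>> arm_command:
  series:
    - [[0, 0, -2, 0], [0, 0, -1, 0], [0, 0, 0, 0]]

```text
t: 41.3
tcp_pos: [0.6365, -0.035, 0.0485]
tool_rot: [0.021, 0.702, -0.022, 0.711]
force: [9.0, -0.3, -1.6]
finger_gap: 0.002
```

>>> arm_command:
  series:
    - [[0, 0, -1, 0], [0, 0, -1, 0], [0, 0, 0, 0]]

```text
t: 41.6
tcp_pos: [0.6363, -0.0351, 0.0489]
tool_rot: [0.021, 0.701, -0.023, 0.712]
force: [10.6, 1.1, -2.7]
finger_gap: -0.001
```

>>> arm_command:
  series:
    - [[0, 0, 5, 0], [0, 0, 7, 0], [-20, 0, 0, 0], [-18, 0, 0, 0], [0, -20, -20, 0], [0, -20, -20, 0], [0, -10, -8, 0], [0, 0, 0, 0], [0, 0, 0, 0]]

```text
t: 42.5
tcp_pos: [0.5907, -0.0818, 0.0852]
tool_rot: [0.022, 0.707, -0.022, 0.707]
force: [0.3, 0.3, 0.2]
finger_gap: 0.002
```

```bash
python3 plan.py 590,-82.7,47,-.061,18
```

```text
at [590.7 -81.8  85.2] -0.062 q6 -0.26 gap 0.002 t 42.5
[[13,0,0,-0.0],[13,0,0,-0.0],[12,-1,-1,-0.001],'|'] 3
```

>>> arm_command:
  series:
    - [[13, 0, 0, 0], [13, 0, 0, 0], [12, -1, 0, 0], [0, 0, 5, 0], [0, 0, 5, 0], [0, 0, 5, 0], [0, 0, 4, 0], [0, 0, 2, 0], [0, 0, 0, 0]]

```text
t: 43.4
tcp_pos: [0.6111, -0.084, 0.0474]
tool_rot: [0.022, 0.707, -0.021, 0.707]
force: [-2.1, 0.5, -0.2]
finger_gap: 0.001
```

>>> arm_command:
  series:
    - [[0, 0, 2, 0], [0, 0, 2, 0], [0, 0, 0, 0]]

```text
t: 43.7
tcp_pos: [0.6127, -0.084, 0.0471]
tool_rot: [0.022, 0.709, -0.021, 0.705]
force: [-6.1, -0.2, 2.1]
finger_gap: -0.003
```

>>> arm_command:
  series:
    - [[0, 0, 1, 0], [0, 0, 1, 0], [0, 0, 0, 0]]

```text
t: 44.0
tcp_pos: [0.6129, -0.084, 0.047]
tool_rot: [0.022, 0.71, -0.021, 0.703]
force: [-8.7, -0.9, 3.1]
finger_gap: 0.001
```

>>> arm_command:
  series:
    - [[0, 0, -8, 0], [0, 0, -12, 0], [0, 0, -5, 0], [0, 14, 0, 0], [0, 13, 0, 0], [0, 0, 6, 0], [0, 0, 8, 0], [0, 0, 7, 0], [0, 0, 3, 0], [0, 0, 0, 0]]

```text
t: 45.0
tcp_pos: [0.6143, -0.0566, 0.0471]
tool_rot: [0.022, 0.71, -0.021, 0.703]
force: [-8.6, 2.2, 7.3]
finger_gap: -0.001
```

>>> arm_command:
  series:
    - [[0, 0, 2, 0], [0, 0, 1, 0], [0, 0, 0, 0]]

```text
t: 45.3
tcp_pos: [0.6145, -0.0565, 0.047]
tool_rot: [0.022, 0.712, -0.02, 0.701]
force: [-13.0, 1.4, 10.2]
finger_gap: 0.003
```

>>> arm_command:
  series:
    - [[0, 0, -8, 0], [0, 0, -12, 0], [0, 0, -8, 0], [0, 22, 0, 0], [0, 23, 0, 0], [0, 0, 6, 0], [0, 0, 8, 0], [0, 0, 7, 0], [0, 0, 4, 0], [0, 0, 0, 0]]

```text
t: 46.3
tcp_pos: [0.6172, -0.0129, 0.0471]
tool_rot: [0.022, 0.71, -0.021, 0.704]
force: [-7.9, 0.8, 6.9]
finger_gap: -0.001
```

>>> arm_command:
  series:
    - [[0, 0, 2, 0], [0, 0, 1, 0], [0, 0, 0, 0]]

```text
t: 46.6
tcp_pos: [0.6174, -0.0129, 0.047]
tool_rot: [0.022, 0.712, -0.021, 0.702]
force: [-11.6, -0.1, 9.6]
finger_gap: -0.003
```

Retreat, rise and look at everything.

>>> arm_command:
  series:
    - [[0, 0, -8, 0], [0, 0, -12, 0], [0, 0, -5, 0], [-40, 0, 0, 0], [-40, -8, 0, 0], [-35, -20, 0, 0], [0, -15, 0, 0], [0, 0, 0, 0], [0, 0, 0, 0], [0, 0, 0, 0]]

```text
t: 47.6
tcp_pos: [0.5948, -0.0535, 0.1605]
tool_rot: [0.022, 0.708, -0.021, 0.706]
force: [-0.4, 0.9, -0.7]
finger_gap: 0.0
```

```bash
python3 sw.py; f=$(ls -t pics|grep ^sw|head -1); python3 - $f <<'E'
import cv2,sys
im=cv2.imread("pics/"+sys.argv[1]);cv2.imwrite("pics/c16.png",cv2.resize(im[110:330,270:470],None,fx=2.7,fy=2.7,interpolation=2))
E
```

```text
tcp [ 0.5948 -0.0535  0.1605] 47.6
[378. 176.] [16, 18, 252] [ 0.6351 -0.0142] local [ 9.2 43. ]
[358. 206.] [15, 18, 237] [ 0.6221 -0.033 ] local [-2.7 23.5]
[375. 236.] [16, 19, 256] [ 0.6325 -0.0532] local [8.9 3.9]
[374. 264.] [15, 20, 253] [ 0.6311 -0.0728] local [  8.8 -15.7]
[372. 291.] [14, 21, 259] [ 0.6298 -0.0921] local [  8.7 -35.1]
green [118.5, 146.5] [76, 132, 74, 50, 659] [0.47   0.0122] [-157.2   59.4]
green [417.3, 226.0] [406, 149, 24, 158, 1806] [ 0.6631 -0.0524] [39.5  6.6]
green [59.0, 188.2] [24, 154, 71, 69, 3775] [ 0.4247 -0.0122] [-200.9   32.2]
```

View pics/c16.png

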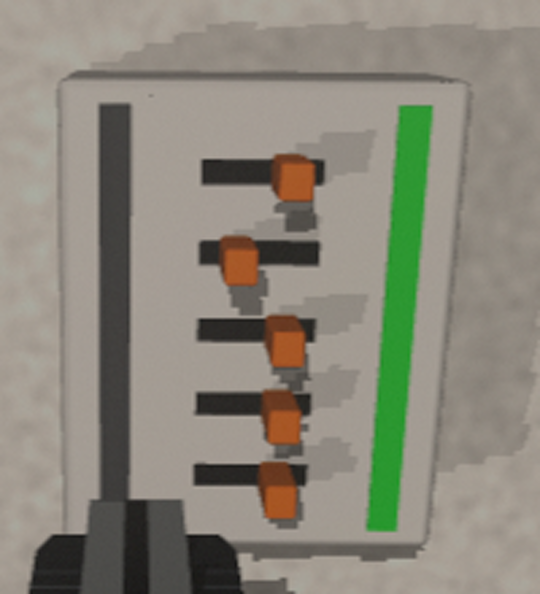

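```bash
python3 plan.py 470,-130,400,-.061
```

```text
at [594.9 -53.3 160.6] -0.061 q6 -0.22 gap -0.004 t 47.6
[[-40,-14,-20,0.0],[-40,-14,-20,0.0],[-40,-14,-20,0.0],[-40,-14,-20,0.0],[-40,-14,-20,0.0],[-39,-14,-20,0.0],'|'] 6
```

>>> arm_command:
  series:
    - [[-40, -14, -20, 0], [-40, -14, -20, 0], [-40, -14, -20, 0], [-40, -14, -20, 0], [-40, -14, -20, 0], [-39, -14, -20, 0], [0, 0, 0, 0], [0, 0, 0, 0], [0, 0, 0, 0]]

```text
t: 48.55
tcp_pos: [0.4707, -0.1298, 0.3994]
tool_rot: [0.022, 0.708, -0.021, 0.706]
force: [-0.1, 0.3, -0.1]
finger_gap: -0.001
```

```bash
python3 chk.py w17
python3 - <<'E'
from h import *
a=cv2.imread("pics/w17.png");b=snapshot("scene")[150:350,120:420,::-1];t=cv2.imread("pics/w17t.png")[280:375,260:550]
c=np.zeros((600,800,3),np.uint8);c[:330,:440]=cv2.resize(a,(440,330));c[:240,440:]=cv2.resize(b,(360,240));c[335:597]=cv2.resize(t,(800,262),interpolation=2);cv2.imwrite("pics/m17.png",c)
E
```

```text
tcp [ 0.4707 -0.1298  0.3994] t 48.55
red wrist [] 
  top [([382.1, 327.6], [28, 30, 558], 'z64', [0.4404, -0.0739], 'z114', [0.4405, -0.0698])]
yel wrist [] 
  top [([290.9, 330.0], [28, 30, 603], 'z64', [0.4343, 0.1257], 'z114', [0.4347, 0.1218])]
grn wrist [([286.3, 77.7], [39, 41, 1260], [0.4411, -0.0091])] 
  top [([373.2, 230.1], [49, 7, 161], 'z64', [0.6565, -0.0565], 'z114', [0.6479, -0.053]), ([351.1, 328.8], [28, 30, 629], 'z64', [0.4375, -0.0062], 'z114', [0.4377, -0.0048])]
blu wrist [([576.8, 31.9], [55, 69, 2285], [0.7584, 0.0181]), ([298.9, 201.2], [35, 34, 944], [0.4447, -0.1496])] 
  top [([334.5, 179.2], [40, 22, 511], 'z64', [0.7739, 0.0304], 'z114', [0.7607, 0.0303]), ([404.3, 322.4], [16, 23, 149], 'z64', [0.4518, -0.1225], 'z114', [0.4515, -0.1164])]
```

View pics/m17.png

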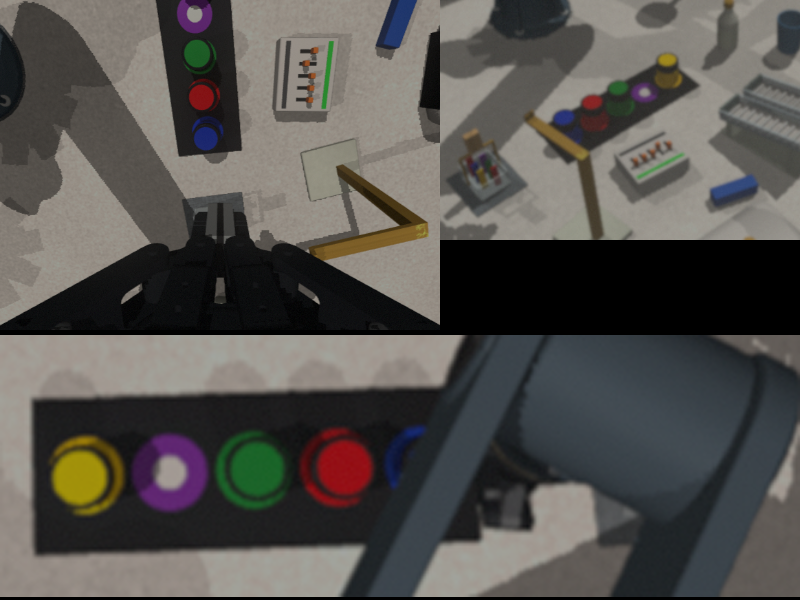

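```bash
python3 -c "
from station import ticket
print(ticket.sign_off())"
```

```text
the job is handed in; nothing more can be done
None
```

The display is set out and the job is handed in, at about 49 s on the robot's clock.

- **Jars:** All four were in the feeder. Each now stands upright on its own pad: blue at place 1, red at 2, green at 3 and yellow at 5. The red jar was knocked about 25 mm aside during the run, and I put it back. My last close looks put all four within about 3 mm of their pad centres. The wrist camera read blue about 2 mm and green about 3 mm higher in x than the top camera's pad positions.
- **Caddy:** It came off the hook and stands upright on the felt mat. The final camera views show it near the centre, judged by eye. The two cameras differed by about 4 mm on the mat's centre.
- **Switches:** 1, 2, 3 and 5 are on and 4 is off. Each push, with 1 and 2 pushed together, ran to a hard stop at about 9 to 13 N. The picture afterwards showed about 11.6 mm between the on and off nubs, against a 12 mm travel.
- **Bystanders:** The buffing block's position did not change. The cream bottle and brush pot were never touched and look in place in the last scene view, though I did not measure them. No check failed.

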